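# Restock the gap in a ring display

## Robot

A 7-joint arm with a two-finger parallel gripper is mounted at the origin on the work surface. World frame = base frame: x ahead of the robot, y to its left, z up, the work surface at z = 0. Lengths are in m, angles in rad, forces in N, time in s.
With the tool pointing down it reaches from about 0.4 to 0.85 m from the base axis. Payload 4.5 kg.
Tool frame: the origin (TCP) lies on the centre line of the jaws, within the pads' length; the fingertips stand 11 mm ahead of it and the grasp point (between the pads) lies 8 mm behind it; z points along the fingers, y is the line along which they close (so a half turn about z gives the same grasp; the last joint's range is limited). The gripper opens to 88 mm and grips with 3 to 60 N. Pads are 18 mm wide; open, the fingers measure 123 mm over their backs; the gripper's body (75 mm by 187 mm) begins 45 mm behind the grasp point.
Start: joints at [-1.246, 0.689, -0.195, 1.565, 0.157, 0.902, -0.215], TCP at [0.179, 0.599, 0.25] pointing down, gripper open.
Joint ranges: [-3.01, 3.01], [-0.46, 2.08], [-1.47, 1.51], [0.13, 2.56], [-1, 4.14], [0.04, 2.09], [-2.66, 2.66]. Speed limits (rad/s): [2.57, 2.57, 3.14, 3.14, 3.14, 3.14, 3.14].

## Interface

Orientations are given as a unit quaternion [x, y, z, w].
In Python, from plant import * gives the robot as it stands. The module is installed in compiled form; this text tells all that it offers.
- The arm moves only by the tool send_rows, never from a script. Its argument "motion" is a list of rows, each an object of numbers: "x", "y", "z": the shift along the tool's x, y, z in cm; "rx", "ry", "rz": the turn, a rotation vector about the tool's x, y, z in rad; "jaw": the finger opening in cm, from 0 to 8.81. In form: [{"x": .., "y": .., "z": .., "rx": .., "ry": .., "rz": .., "jaw": ..}, ...]. A call has exactly 5 rows; each row shifts and turns the commanded pose from where the row before left it, along the tool's axes as they then stand; what a row does not reach is not made up. A row lasts 1/10 s, in which the tool goes at most 50 mm and 8.59 degrees, less where a joint would pass 70% of its speed; a pose out of reach is approached as far as the arm can. A call is refused whole if a number of a shift passes 5 or a number of a turn 0.15, either way. A call with a gripper value outside its range is refused whole. The fingers move at their own pace and stop on an object; "grip_force" is the grip in N (left out, the last holds). Time passes only in rows, so rows that do not move let the fingers close, or fill a call up. It gives the time, the measured TCP pose, the force, the opening and the grip force at its end, in the units of the state.
- get_state(): the state, without advancing time (a new reading comes with each control period).
- snapshot(name): name is "scene" or "top"; returns a dict with "img" (420x560x3 uint8, red, green, blue), "vertical_fov" (degrees; the focal length in pixels is half the picture's height over the tangent of half this angle, whatever the lens; pixels are square), "cx", "cy" (the principal point, pixels), "D" ([k1, k2, p1, p2, k3] as OpenCV has them; the pictures are not rectified), "extrinsics" (4x4, takes a point from camera to world coordinates). Camera axes: x right, y up, looking along -z (the intrinsics and any distortion apply to the point x, -y, -z); pixel columns grow to the right and rows downward; lengths in m; the calibration is good to about 2 mm. A picture is of the moment at which its call begins. There is no depth.
- finish_job(): hands the job in; it is judged then, once.
The state is a dict: "clock": time; "q": joint angles; "qd": joint speeds; "joint_torque": joint torques, N m; "tool_pos": TCP position; "eef_rot": TCP orientation; "contact_force": force on the tool from outside, world axes, zero at the start; "moment": the same for the moment, N m; "opening": opening from 0.0 (shut) to 1.0 (fully open); "finger_force": force on a finger pad.
Only numpy, scipy, OpenCV 4.12 (cv2) and the standard library are available. Lean on these libraries where they do the work, as an engineer would, in place of code of your own. Each camera call takes 0.05 s, during which the arm holds its last target. There are 200 camera calls.

## Task

A flat grey reorder card is keeping the place of a sold-out ring pad on one of the three little sloping stands. Take the card off and post it right through the slot of the reorder box so that it drops inside; then fetch the fresh ring pad from the black tray and lay it gently, not dropping it, on the stand that the card has freed: rings up, centred and square on the ramp, its lower edge against the lip. Leave the other two pads, the bangle and the little ring box as they are.

Things in the scene. Friction and masses are not known exactly. Their poses are not given: they have to be found in the camera images.
- card_center (a point): Centre of the reorder card: stiff smooth dark grey plastic plate, 100 x 56 x 5 mm, 35 g. It lies flat on a stand's ramp, end against the lip, sticking out 8 mm beyond the ramp on either side. x along its 100 mm length, y along its 56 mm width, z out of its upper face. The ends are alike.
- stand_a: Stand that holds the card at the start and gets the fresh pad: left, middle or right of three alike, fixed, about 130 mm apart. Folded bare steel sheet: foot plate 95 x 64 x 4 mm, riser at the back, narrow sloping ramp (next entry). Origin in the middle of the foot's underside; x points to the ramp's high end (away from the robot), z up.
- stand_a_ramp: That stand's ramp: 40 mm wide, 92 mm long, 3 mm thick, 25 degree slope, 45 mm (low end) to 84 mm high. At the low end a lip as wide, 10 mm high. Origin: middle of the line where ramp face meets lip; x up the slope, y along the lip, z out of the face. A pad lying right has its centre at (50, 0, 9) mm. With low friction it slides to the lip by itself, else not.
- slot (a point): Middle of the reorder box's slot, on the outer face of the box's 2.5 mm thick front wall. Slot level, 62 mm wide, 10 mm high, lower edge 95 mm above the table. x points level into the box, y along the slot, z up. Flush with the lower edge, a level feed tongue 36 mm wide, 3 mm thick reaches 50 mm out of the front (a 30 mm deep rib under its middle).
- box: The reorder box: fixed, closed, grey painted steel, pale plastic top; 140 mm deep (x, from slot front to back), 100 mm wide, 129 mm high. Origin in the middle of its underside; slot's middle at (-70, 0, 100) mm. Right behind the slot a smooth chute falls at 32 degrees: a card let go more than half inside tips and slides in by itself; else push its end.
- pad_center (a point): Centre of the fresh ring pad's block (half-way up): cream leatherette block 100 x 56 x 18 mm, about 120 g, lying in the black tray. Three thin gilt rings stand in a row along its upper face, up to 20 mm above it and within 13 mm of its long middle line. x along its 100 mm length, y along its 56 mm width, z out of its upper face. The ends are alike.
- tray: The fixed black stock tray that holds the fresh pad and the bangle: 170 (x) x 270 (y) mm, walls 20 mm high and 5 mm thick, floor 5 mm thick. Origin in the middle of its underside.
- pad_b_center (a point): Centre of the block of a second ring pad just like the fresh one, lying on another stand. To be left alone.
- pad_c_center (a point): Centre of the block of a third ring pad just like the fresh one, lying on the third stand. To be left alone.
- bangle: A plain gilt bangle, outer diameter 68 mm, 8 mm high, lying in the tray beside the fresh pad; origin in the middle of its underside. To be left alone.
- ring_box: A small closed dark red ring box, 54 x 54 x 41 mm, on the table; origin in the middle of its underside. To be left alone.

How it is judged:
On the way, in this order (a step that is already met when the one before it is completed fails the run):
1. the card has been taken off its stand and is inside the reorder box (x of card_center in the frame of box between -0.02 and 0.07 m and y of card_center in the frame of box between -0.05 and 0.05 m and z of card_center in the frame of box between 0 and 0.09 m), for 0.2 s.
2. the fresh pad has been carried out of the tray to the freed stand and lies on its ramp, let go (x of pad_center in the frame of stand_a_ramp between 0.045 and 0.055 m and y of pad_center in the frame of stand_a_ramp between -0.009 and 0.009 m and z of pad_center in the frame of stand_a_ramp between 0.006 and 0.012 m and angle between the x axis of pad_center and the x axis of stand_a_ramp, either way round below 0.14 rad and angle between pad_center's own z axis and vertical below 0.7 rad and contact force between pad and the fingers below 0.1 N and linear speed of pad below 0.02 m/s), for 0.2 s.
At the end, for the whole second after the job is handed in: The card lies inside the reorder box, wholly past the slot. The fresh pad lies at rest, rings up, on the ramp of the stand that held the card: lower edge within 5 mm of the lip, within 9 mm of the ramp's middle line, square to it within 8 degrees, flat on the ramp (centre 6 to 12 mm off its face) (all of step 1 and all of step 2); the robot touches nothing.
It fails at once if the second pad is shifted by more than 12 mm (distance of pad_b_center from where it was at the start of the episode above 0.012 m).
It fails at once if the third pad is shifted by more than 12 mm (distance of pad_c_center from where it was at the start of the episode above 0.012 m).
It fails at once if the bangle is shifted by more than 15 mm (distance of bangle from where it was at the start of the episode above 0.015 m).
It fails at once if the ring box is shifted by more than 15 mm (distance of ring_box from where it was at the start of the episode above 0.015 m).
It fails at once if the fresh pad is dropped onto the stand: near it, out of the fingers and moving faster than 0.45 m/s (a fall of about 10 mm) (horizontal distance between pad_center and stand_a_ramp below 0.1 m and contact force between pad and the fingers below 0.1 N and linear speed of pad above 0.45 m/s).
It also fails if it takes over 58 s, if anything falls off the work surface, if the arm or the gripper's body presses on something with over 40 N, if the wrist force passes 120 N, or if a joint passes its speed limit or range.

## Working session

There is one attempt and no reset: what is moved stays moved. The work goes in short steps, Python scripts to look and compute and a tool call to move; the robot and the scene stay as the last step left them, time stands still between calls to the robot, and variables do not carry over. Pictures are saved under pics/ and viewed, at most 10 in all, crops included, and the job is handed in when it is done.

Besides the shell and the picture viewer there is one more tool, called after "Request:" as name(argument=value, ...), one argument or row to a line, values as JSON. send_rows: Moves the arm, as the interface text tells. Its arguments: {"type":"object","properties":{"motion":{"type":"array"},"grip_force":{"type":"number"}},"required":["motion"]}

```bash
mkdir -p pics; python3 - <<'E'
from plant import *
import cv2,pickle,numpy as np
s=get_state();print({k:np.round(v,3) for k,v in s.items()})
for n in("scene","top"):
    d=snapshot(n);pickle.dump(d,open(n+'.pkl','wb'))
    print(n,d['vertical_fov'],d['cx'],d['cy'],d['D'],np.round(d['extrinsics'],4).tolist())
    cv2.imwrite(f'pics/{n}0.png',cv2.resize(d['img'][...,::-1],(784,588),interpolation=cv2.INTER_CUBIC))
E
```

```text
{'clock': np.float64(0.0), 'q': array([-1.246,  0.69 , -0.195,  1.566,  0.157,  0.903, -0.215]), 'qd': array([ 0.   , -0.   ,  0.002, -0.002,  0.002,  0.   ,  0.001]), 'joint_torque': array([ 0.0000e+00, -5.2757e+01, -1.2670e+00, -1.5343e+01, -5.3000e-02,
        6.0000e-03,  0.0000e+00]), 'tool_pos': array([0.179, 0.598, 0.249]), 'eef_rot': array([ 0.145,  0.989, -0.001, -0.   ]), 'contact_force': array([ 0.644, -0.498,  0.732]), 'moment': array([-0.003, -0.007, -0.035]), 'finger_force': np.float64(0.0), 'opening': np.float64(0.999)}
scene 42.33210228256971 281.89502927185293 213.35748988913647 [-0.0008487  0.         0.         0.         0.       ] [[-0.9103, -0.3306, 0.2491, 0.8191], [0.4137, -0.7468, 0.5207, 0.6186], [0.0139, 0.577, 0.8166, 0.9979], [0.0, 0.0, 0.0, 1.0]]
top 49.891618414717165 280.3739152766318 209.6187522530691 [-0.15301979  0.          0.          0.          0.        ] [[0.0239, 0.9815, -0.19, 0.3326], [-0.9993, 0.0289, 0.0235, 0.0549], [0.0286, 0.1893, 0.9815, 1.175], [0.0, 0.0, 0.0, 1.0]]
```

View pics/scene0.png

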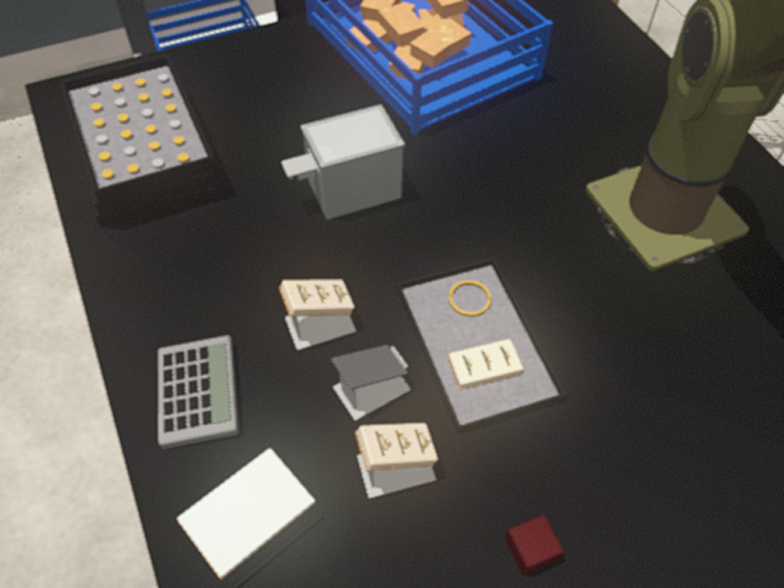

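View pics/top0.png

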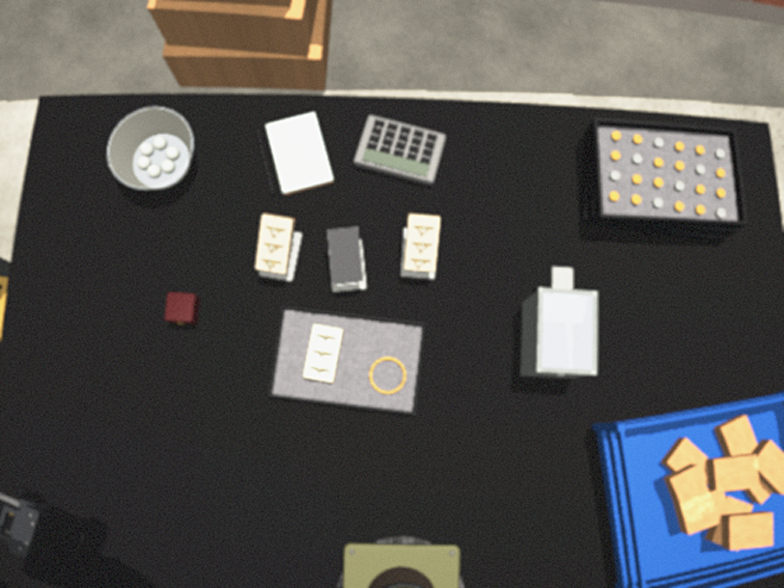

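```bash
cat > h.py <<'E'
import cv2,pickle,numpy as np
def K(d):
    f=d['img'].shape[0]/2/np.tan(np.radians(d['vertical_fov'])/2)
    return np.array([[f,0,d['cx']],[0,f,d['cy']],[0,0,1.]])
def ray(d,uv):
    p=cv2.undistortPoints(np.array([[uv]],float),K(d),np.array(d['D'],float))[0,0]
    E=np.array(d['extrinsics']);return E[:3,3],E[:3,:3]@np.array([p[0],-p[1],-1.])
def onz(d,uv,z):
    o,r=ray(d,uv);return o+r*(z-o[2])/r[2]
def proj(d,P):
    E=np.array(d['extrinsics']);c=(np.atleast_2d(P)-E[:3,3])@E[:3,:3]
    return cv2.projectPoints((c*[1,-1,-1]).reshape(-1,1,3),np.zeros(3),np.zeros(3),K(d),np.array(d['D'],float))[0][:,0]
def load(n): return pickle.load(open(n+'.pkl','rb'))
def crop(d,x0,y0,w,h,s):
    return cv2.resize(d['img'][y0:y0+h,x0:x0+w,::-1],None,fx=s,fy=s,interpolation=cv2.INTER_CUBIC)
E
python3 - <<'E'
from h import *
t,s=load('top'),load('scene')
cv2.imwrite('pics/c1.png',crop(t,170,145,150,150,4)[:600])
a=crop(t,365,185,75,95,5);b=crop(s,195,70,105,95,4)
b=cv2.copyMakeBorder(b,0,a.shape[0]-b.shape[0],0,0,cv2.BORDER_CONSTANT)
cv2.imwrite('pics/c2.png',np.hstack([a,b]))
cv2.imwrite('pics/c3.png',crop(s,190,180,210,150,3.8))
E
```

```text
(no output)
```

View pics/c1.png

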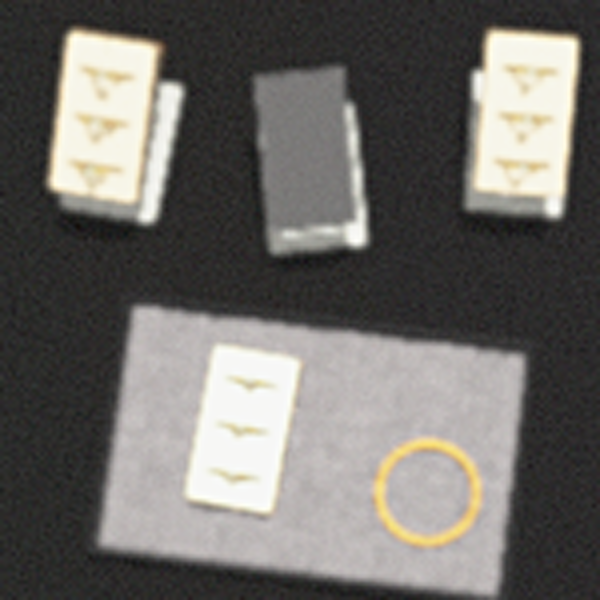

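View pics/c2.png

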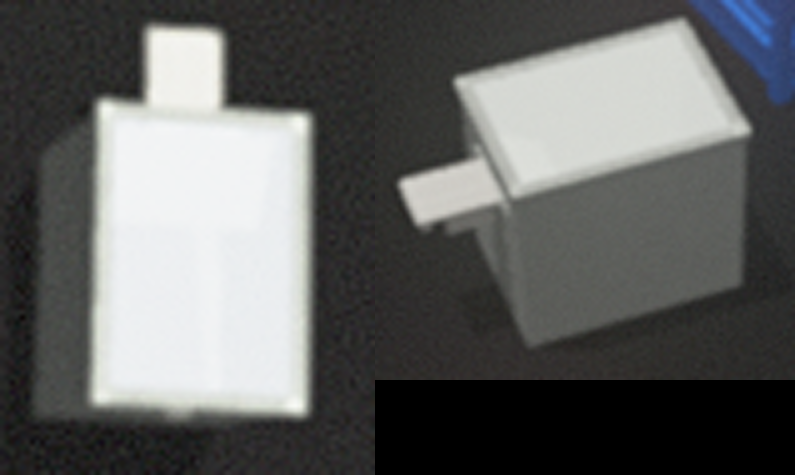

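View pics/c3.png

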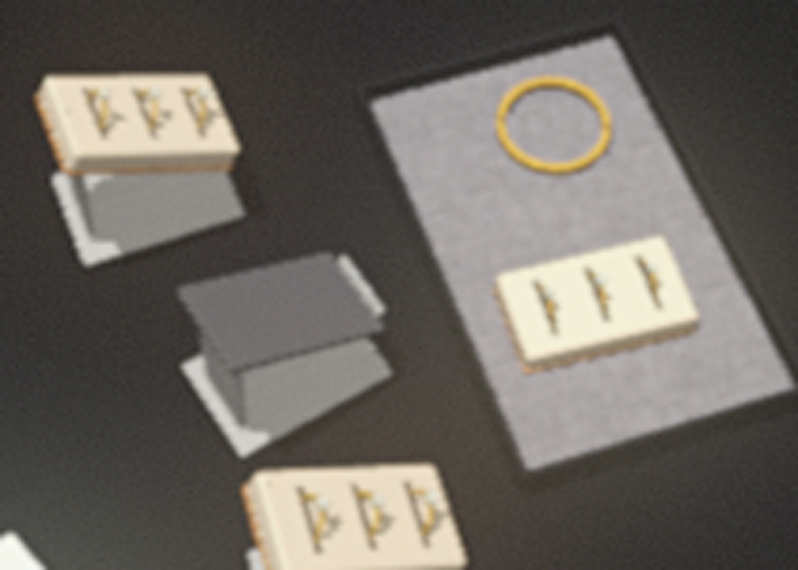

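```bash
cat > fit.py <<'E'
from h import *
from scipy.optimize import least_squares
from scipy.spatial.transform import Rotation as R
t,s=load('top'),load('scene')
def px(l,sc,x0,y0): return (np.array(l,float)+.5)/sc-.5+[x0,y0]
def fit(name,M,T,S,Mt=None,pitch=0,x0=(.5,0,.1,0),zfix=None):
    def P(p):
        r=R.from_euler('ZY',[p[3],-pitch]).as_matrix()
        return np.array(M)@r.T+[p[0],p[1],p[2] if zfix is None else zfix]
    f=lambda p:np.concatenate([(proj(t,P(p))-T).ravel(),(proj(s,P(p))-S).ravel()])
    o=least_squares(f,x0,x_scale=[.1,.1,.1,.5])
    print(name,np.round(o.x,4),'yawdeg',round(np.degrees(o.x[3]),2),'rms',np.sqrt(np.mean(o.fun**2)).round(2));print(np.round(o.fun.reshape(-1,2),1).tolist())
    return o.x
q=[[.05,.028,0],[.05,-.028,0],[-.05,-.028,0],[-.05,.028,0]]
c1=lambda l:px(l,4,170,145); c3=lambda l:px(l,3.8,190,180)
if __name__=='__main__':
    T=c1([(253,76),(345,68),(356,224),(267,232)]);S=c3([(238,370),(178,291),(330,253),(383,325)])
    fit('cardtop',q,T,S,pitch=np.radians(25))
    T=c1([(212,347),(301,358),(273,513),(186,499)]);S=c3([(530,362),(497,277),(665,238),(697,318)])
    fit('padtop',q,T,S);fit('padtop z23',q,T,S,zfix=.023)
    M=[[.07,.05,.129],[.07,-.05,.129],[-.07,-.05,.129],[-.07,.05,.129],[.12,.018,.095],[.12,-.018,.095]]
    T=px([(97,100),(311,115),(308,413),(92,403),(147,27),(223,32)],5,365,185)
    S=px([(140,194),(80,79),(310,18),(373,131),(42,225),(25,181)],4,195,70)
    fit('box',M,T,S,x0=(.5,-.3,0,0));fit('box z0',M,T,S,x0=(.5,-.3,0,0),zfix=0)
    for n,l in(('b',[(69,33),(161,40)]),('c',[(484,32),(578,37)])): print(n,[onz(t,p,.105).round(3) for p in c1(l)])
E
python3 fit.py
```

```text
cardtop [0.6146 0.1168 0.0685 0.1385] yawdeg 7.94 rms 0.54
[[-0.1, 0.2], [-0.9, -0.1], [0.5, -0.4], [0.9, -0.0], [-0.7, 0.1], [0.4, -0.7], [-0.1, -0.2], [0.7, 1.0]]
padtop [ 0.4427  0.1528  0.0167 -0.1388] yawdeg -7.95 rms 0.43
[[0.6, -0.4], [-0.3, 0.5], [-0.2, 0.1], [0.0, -0.1], [-0.3, 0.3], [-0.4, 0.2], [-0.4, -0.6], [1.0, 0.2]]
padtop z23 [ 0.4436  0.1541  0.2912 -0.1381] yawdeg -7.91 rms 0.78
[[-0.1, -1.1], [-0.9, -0.2], [-0.8, -0.5], [-0.7, -0.7], [-0.1, -0.5], [-0.3, -0.7], [-0.1, -1.6], [1.4, -0.7]]
box [ 0.4804 -0.2693 -0.0014 -0.0367] yawdeg -2.1 rms 0.79
[[1.2, 1.2], [-1.5, 0.9], [-1.2, -0.9], [1.0, -1.1], [0.5, -0.2], [-0.8, -0.2], [0.1, -0.2], [1.0, 0.1], [-0.8, 0.7], [-0.5, -0.5], [0.4, -0.9], [-0.0, -0.2]]
box z0 [ 0.4805 -0.2685  0.     -0.0366] yawdeg -2.1 rms 0.81
[[1.0, 1.0], [-1.6, 0.7], [-1.3, -1.0], [0.8, -1.2], [0.3, -0.4], [-0.9, -0.4], [0.2, -0.4], [1.1, -0.2], [-0.7, 0.4], [-0.4, -0.7], [0.4, -1.1], [-0.0, -0.4]]
b [array([0.676, 0.265, 0.105]), array([0.673, 0.207, 0.105])]
c [array([0.685, 0.007, 0.105]), array([ 0.683, -0.051,  0.105])]
```

```bash
cat > pl.py <<'E'
import numpy as np,sys
from scipy.linalg import logm,expm
from scipy.spatial.transform import Rotation as R
from plant import get_state
def pose(p,yaw,tilt=0):
    # tool x = -forward, z down; tilt leans fingers forward (down-slope x axis)
    u=np.array([np.cos(tilt)*np.cos(yaw),np.cos(tilt)*np.sin(yaw),np.sin(tilt)])
    y=np.array([-np.sin(yaw),np.cos(yaw),0]);T=np.eye(4)
    T[:3,:3]=np.c_[-u,y,np.cross(-u,y)];T[:3,3]=p;return T
def cur():
    s=get_state();T=np.eye(4);T[:3,:3]=R.from_quat(s['eef_rot']).as_matrix();T[:3,3]=s['tool_pos'];return T,s
def plan(T0,T1,N):
    D=np.linalg.inv(T0)@T1;L=np.real(logm(D))/N;E=expm(L)
    print(N,'rows: xyz cm',np.round(E[:3,3]*100,2),'rot',np.round(R.from_matrix(E[:3,:3]).as_rotvec(),3))
    ps=[T0@np.real(expm(L*k)) for k in range(N+1)]
    print(' via',[p[:3,3].round(3).tolist() for p in ps[N//4::max(1,N//4)]]);return T1
def info():
    T,s=cur();print('t',round(float(s['clock']),2),s['tool_pos'].round(4),'yaw',np.arctan2(T[1,1],T[0,1]).round(4)-1.5708,'zax',T[:3,2].round(3),'F',s['contact_force'].round(1),'open',round(float(s['opening'])*88.1,1),'ff',round(float(s['finger_force']),1));return T
A25=np.radians(25);CY=.1385
CARD=np.array([.615,.117,.068])
U=pose([0]*3,CY,A25)[:3,0]*-1;N_=-pose([0]*3,CY,A25)[:3,2]
E
python3 - <<'E'
from pl import *
T=info();G=CARD+.032*U-.004*N_
print(U,N_,G)
A=plan(T,pose(G+.09*N_,CY,A25),20)
plan(A,pose(G,CY,A25),5)
E
```

```text
t 0.1 [0.1791 0.5982 0.249 ] yaw -0.29069999999999996 zax [-0.    -0.002 -1.   ] F [-0.6  0.1 -0.2] open 88.1 ff 0.0
[0.89762916 0.12512271 0.42261826] [-0.41857135 -0.05834568  0.90630779] [0.64539842 0.12123731 0.07789855]
20 rows: xyz cm [-2.24 -2.25  0.9 ] rot [-0.005 -0.021 -0.021]
 via [[0.262, 0.462, 0.208], [0.363, 0.335, 0.179], [0.479, 0.219, 0.162], [0.608, 0.116, 0.159]]
5 rows: xyz cm [-0.   0.   1.8] rot [ 0.  0. -0.]
 via [[0.615, 0.117, 0.143], [0.623, 0.118, 0.127], [0.63, 0.119, 0.111], [0.638, 0.12, 0.094], [0.645, 0.121, 0.078]]
```

Request:
send_rows(
  motion=[
    {"x": -2.24, "y": -2.25, "z": 0.9, "rx": -0.005, "ry": -0.021, "rz": -0.021, "jaw": 7.6},
    {"x": -2.24, "y": -2.25, "z": 0.9, "rx": -0.005, "ry": -0.021, "rz": -0.021, "jaw": 7.6},
    {"x": -2.24, "y": -2.25, "z": 0.9, "rx": -0.005, "ry": -0.021, "rz": -0.021, "jaw": 7.6},
    {"x": -2.24, "y": -2.25, "z": 0.9, "rx": -0.005, "ry": -0.021, "rz": -0.021, "jaw": 7.6},
    {"x": -2.24, "y": -2.25, "z": 0.9, "rx": -0.005, "ry": -0.021, "rz": -0.021, "jaw": 7.6},
  ],
  grip_force=20,
)

```text
clock: 0.6
tool_pos: [0.2622, 0.4608, 0.2081]
eef_rot: [0.092, 0.994, 0.004, 0.054]
contact_force: [-0.0, -0.6, 0.5]
opening: 0.862
finger_force: 0.0
```

Request:
send_rows(
  motion=[
    {"x": -2.24, "y": -2.25, "z": 0.9, "rx": -0.005, "ry": -0.021, "rz": -0.021, "jaw": 7.6},
    {"x": -2.24, "y": -2.25, "z": 0.9, "rx": -0.005, "ry": -0.021, "rz": -0.021, "jaw": 7.6},
    {"x": -2.24, "y": -2.25, "z": 0.9, "rx": -0.005, "ry": -0.021, "rz": -0.021, "jaw": 7.6},
    {"x": -2.24, "y": -2.25, "z": 0.9, "rx": -0.005, "ry": -0.021, "rz": -0.021, "jaw": 7.6},
    {"x": -2.24, "y": -2.25, "z": 0.9, "rx": -0.005, "ry": -0.021, "rz": -0.021, "jaw": 7.6},
  ],
)

```text
clock: 1.1
tool_pos: [0.3626, 0.3339, 0.1778]
eef_rot: [0.039, 0.993, 0.009, 0.107]
contact_force: [1.0, 0.1, 0.5]
opening: 0.866
finger_force: 0.0
```

```bash
python3 - <<'E'
from pl import *
T=info();G=CARD+.032*U-.004*N_
A=plan(T,pose(G+.09*N_,CY,A25),10)
E
```

```text
t 1.1 [0.3626 0.3339 0.1778] yaw -0.07579999999999987 zax [ 0.214  0.01  -0.977] F [1.  0.1 0.5] open 76.3 ff 0.0
10 rows: xyz cm [-2.25 -2.24  0.88] rot [-0.004 -0.022 -0.021]
 via [[0.407, 0.286, 0.169], [0.455, 0.241, 0.163], [0.504, 0.197, 0.16], [0.555, 0.155, 0.158], [0.608, 0.116, 0.159]]
```

Tracking is exact and follows the plan; I continue.

Request:
send_rows(
  motion=[
    {"x": -2.25, "y": -2.24, "z": 0.88, "rx": -0.004, "ry": -0.022, "rz": -0.021, "jaw": 7.6},
    {"x": -2.25, "y": -2.24, "z": 0.88, "rx": -0.004, "ry": -0.022, "rz": -0.021, "jaw": 7.6},
    {"x": -2.25, "y": -2.24, "z": 0.88, "rx": -0.004, "ry": -0.022, "rz": -0.021, "jaw": 7.6},
    {"x": -2.25, "y": -2.24, "z": 0.88, "rx": -0.004, "ry": -0.022, "rz": -0.021, "jaw": 7.6},
    {"x": -2.25, "y": -2.24, "z": 0.88, "rx": -0.004, "ry": -0.022, "rz": -0.021, "jaw": 7.6},
  ],
)

```text
clock: 1.6
tool_pos: [0.4518, 0.2449, 0.1656]
eef_rot: [-0.0, 0.989, 0.008, 0.148]
contact_force: [0.1, 0.4, -0.3]
opening: 0.863
finger_force: 0.0
```

Request:
send_rows(
  motion=[
    {"x": -2.25, "y": -2.24, "z": 0.88, "rx": -0.004, "ry": -0.022, "rz": -0.021, "jaw": 7.6},
    {"x": -2.25, "y": -2.24, "z": 0.88, "rx": -0.004, "ry": -0.022, "rz": -0.021, "jaw": 7.6},
    {"x": -2.25, "y": -2.24, "z": 0.88, "rx": -0.004, "ry": -0.022, "rz": -0.021, "jaw": 7.6},
    {"x": -2.25, "y": -2.24, "z": 0.88, "rx": -0.004, "ry": -0.022, "rz": -0.021, "jaw": 7.6},
    {"x": -2.25, "y": -2.24, "z": 0.88, "rx": -0.004, "ry": -0.022, "rz": -0.021, "jaw": 7.6},
  ],
)

```text
clock: 2.1
tool_pos: [0.5569, 0.1506, 0.1586]
eef_rot: [-0.047, 0.981, 0.007, 0.19]
contact_force: [-0.1, -0.2, -0.1]
opening: 0.864
finger_force: 0.0
```

```bash
python3 - <<'E'
from pl import *
from h import *
from plant import snapshot
T=info();G=CARD+.032*U-.004*N_
A=plan(T,pose(G,CY,A25),5)
E
```

```text
t 2.1 [0.5569 0.1506 0.1586] yaw 0.09410000000000007 zax [ 0.372  0.031 -0.928] F [-0.1 -0.2 -0.1] open 76.1 ff 0.0
5 rows: xyz cm [-0.92 -0.78  2.15] rot [-0.004 -0.011 -0.008]
 via [[0.574, 0.144, 0.142], [0.592, 0.138, 0.126], [0.609, 0.132, 0.11], [0.627, 0.127, 0.094], [0.645, 0.121, 0.078]]
```

```bash
python3 - <<'E'
from pl import *
T=info();G=CARD+.032*U-.004*N_
A=plan(T,pose(G+.045*N_,CY,A25),4)
E
```

```text
t 2.1 [0.5569 0.1506 0.1586] yaw 0.09410000000000007 zax [ 0.372  0.031 -0.928] F [-0.1 -0.2 -0.1] open 76.1 ff 0.0
4 rows: xyz cm [-1.12 -0.98  1.56] rot [-0.005 -0.013 -0.01 ]
 via [[0.574, 0.142, 0.148], [0.591, 0.134, 0.138], [0.609, 0.126, 0.128], [0.627, 0.119, 0.119]]
```

Request:
send_rows(
  motion=[
    {"x": -1.12, "y": -0.98, "z": 1.56, "rx": -0.005, "ry": -0.013, "rz": -0.01, "jaw": 7.6},
    {"x": -1.12, "y": -0.98, "z": 1.56, "rx": -0.005, "ry": -0.013, "rz": -0.01, "jaw": 7.6},
    {"x": -1.12, "y": -0.98, "z": 1.56, "rx": -0.005, "ry": -0.013, "rz": -0.01, "jaw": 7.6},
    {"x": -1.12, "y": -0.98, "z": 1.56, "rx": -0.005, "ry": -0.013, "rz": -0.01, "jaw": 7.6},
    {"x": 0, "y": 0, "z": 0, "rx": 0, "ry": 0, "rz": 0, "jaw": 7.6},
  ],
)

```text
clock: 2.6
tool_pos: [0.6271, 0.1168, 0.1178]
eef_rot: [-0.065, 0.974, 0.013, 0.215]
contact_force: [-1.0, -1.0, 0.3]
opening: 0.864
finger_force: 0.0
```

```bash
python3 - <<'E'
from pl import *
from h import *
from plant import snapshot
T=info();G=CARD+.032*U-.004*N_
plan(T,pose(G,CY,A25),4)
a=crop(snapshot('scene'),200,200,130,120,4)
cv2.imwrite('pics/g1.png',a)
E
```

```text
t 2.6 [0.6271 0.1168 0.1178] yaw 0.13319999999999999 zax [ 0.417  0.053 -0.907] F [-1.  -1.   0.3] open 76.1 ff 0.0
4 rows: xyz cm [-0.    0.05  1.1 ] rot [-0.001 -0.001 -0.001]
 via [[0.632, 0.118, 0.108], [0.636, 0.119, 0.098], [0.641, 0.12, 0.088], [0.645, 0.121, 0.078]]
```

View pics/g1.png

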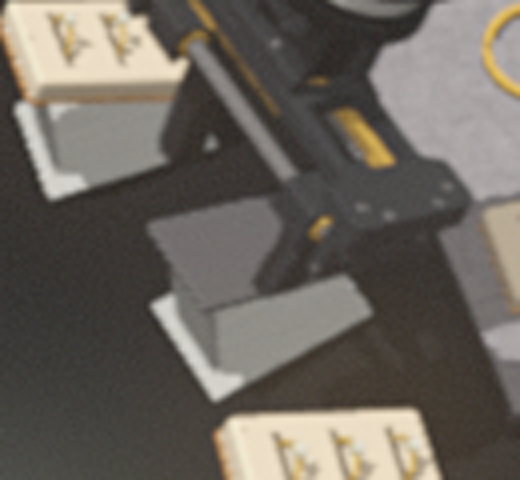

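The jaws straddle the card (near finger at about (285,255) in the crop), so I go down and grip.

Request:
send_rows(
  motion=[
    {"x": 0, "y": 0.05, "z": 1.1, "rx": -0.001, "ry": -0.001, "rz": -0.001, "jaw": 7.6},
    {"x": 0, "y": 0.05, "z": 1.1, "rx": -0.001, "ry": -0.001, "rz": -0.001, "jaw": 7.6},
    {"x": 0, "y": 0.05, "z": 1.1, "rx": -0.001, "ry": -0.001, "rz": -0.001, "jaw": 7.6},
    {"x": 0, "y": 0.05, "z": 1.1, "rx": -0.001, "ry": -0.001, "rz": -0.001, "jaw": 7.6},
    {"x": 0, "y": 0, "z": 0, "jaw": 7.6},
  ],
)

```text
schema error: expected keys x, y, z, rx, ry, rz, jaw
```

Request:
send_rows(
  motion=[
    {"jaw": 5.4},
    {"jaw": 5.2},
    {"jaw": 5.0},
    {"jaw": 5.0},
    {"jaw": 5.0},
  ],
  grip_force=20,
)

```text
schema error: expected keys x, y, z, rx, ry, rz, jaw
```

```bash
python3 - <<'E'
from pl import *
T=info()
E
```

```text
t 2.65 [0.6257 0.1185 0.1183] yaw 0.13539999999999996 zax [ 0.416  0.055 -0.908] F [-0.  -0.1 -0.4] open 76.1 ff 0.0
```

Request:
send_rows(
  motion=[
    {"x": 0, "y": 0, "z": 1.1, "rx": 0, "ry": 0, "rz": 0, "jaw": 7.6},
    {"x": 0, "y": 0, "z": 1.1, "rx": 0, "ry": 0, "rz": 0, "jaw": 7.6},
    {"x": 0, "y": 0, "z": 1.1, "rx": 0, "ry": 0, "rz": 0, "jaw": 7.6},
    {"x": 0, "y": 0.05, "z": 1.1, "rx": 0, "ry": 0, "rz": -0.003, "jaw": 7.6},
    {"x": 0, "y": 0, "z": 0, "rx": 0, "ry": 0, "rz": 0, "jaw": 7.6},
  ],
)

```text
clock: 3.15
tool_pos: [0.6439, 0.1229, 0.0775]
eef_rot: [-0.069, 0.974, 0.014, 0.214]
contact_force: [-0.2, -1.1, -0.2]
opening: 0.859
finger_force: 0.0
```

Request:
send_rows(
  motion=[
    {"x": 0, "y": 0, "z": 0, "rx": 0, "ry": 0, "rz": 0, "jaw": 5.2},
    {"x": 0, "y": 0, "z": 0, "rx": 0, "ry": 0, "rz": 0, "jaw": 5.0},
    {"x": 0, "y": 0, "z": 0, "rx": 0, "ry": 0, "rz": 0, "jaw": 5.0},
    {"x": 0, "y": 0, "z": 0, "rx": 0, "ry": 0, "rz": 0, "jaw": 5.0},
    {"x": 0, "y": 0, "z": 0, "rx": 0, "ry": 0, "rz": 0, "jaw": 5.0},
  ],
  grip_force=20,
)

```text
clock: 3.65
tool_pos: [0.6442, 0.1226, 0.0797]
eef_rot: [-0.069, 0.974, 0.014, 0.215]
contact_force: [-0.7, -0.7, 1.4]
opening: 0.633
finger_force: 20.0
```

```bash
python3 - <<'E'
from pl import *
T=info()
E
```

```text
t 3.65 [0.6442 0.1226 0.0797] yaw 0.14060000000000006 zax [ 0.418  0.056 -0.907] F [-0.7 -0.7  1.4] open 55.8 ff 20.0
```

```bash
cat >> pl.py <<'E'
BY=-.0366;O=np.array([np.cos(BY),np.sin(BY),0]);SLOT=np.array([.5504,-.2711,.100])
E
python3 - <<'E'
from pl import *
T=info();P=T[:3,3]
A=plan(T,pose(P+.06*N_+[0,0,.07],CY,A25*.8),5)
B=plan(A,pose(SLOT+.097*O+[0,0,.06],BY),20)
E
```

```text
t 3.65 [0.6442 0.1226 0.0797] yaw 0.14060000000000006 zax [ 0.418  0.056 -0.907] F [-0.7 -0.7  1.4] open 55.8 ff 20.0
5 rows: xyz cm [-0.5  -0.   -2.49] rot [-0.     0.017  0.001]
 via [[0.638, 0.122, 0.104], [0.633, 0.121, 0.129], [0.628, 0.12, 0.154], [0.623, 0.12, 0.179], [0.619, 0.119, 0.204]]
20 rows: xyz cm [ 0.01 -1.98  0.21] rot [0.002 0.017 0.009]
 via [[0.634, 0.021, 0.194], [0.644, -0.077, 0.182], [0.648, -0.176, 0.171], [0.647, -0.275, 0.16]]
```

Request:
send_rows(
  motion=[
    {"x": 0, "y": 0, "z": -2.0, "rx": 0, "ry": 0, "rz": 0, "jaw": 5.0},
    {"x": -0.5, "y": 0, "z": -2.49, "rx": 0, "ry": 0.02, "rz": 0, "jaw": 5.0},
    {"x": -0.6, "y": 0, "z": -2.6, "rx": 0, "ry": 0.02, "rz": 0, "jaw": 5.0},
    {"x": -0.6, "y": 0, "z": -2.6, "rx": 0, "ry": 0.02, "rz": 0, "jaw": 5.0},
    {"x": -0.6, "y": 0, "z": -2.6, "rx": 0, "ry": 0.02, "rz": 0, "jaw": 5.0},
  ],
)

```text
clock: 4.15
tool_pos: [0.6299, 0.1174, 0.1621]
eef_rot: [-0.067, 0.977, 0.006, 0.201]
contact_force: [0.8, 0.3, -0.0]
opening: 0.63
finger_force: 20.0
```

```bash
python3 - <<'E'
from pl import *
T=info()
B=plan(T,pose(SLOT+.097*O+[0,0,.06],BY),20)
E
```

```text
t 4.15 [0.6299 0.1174 0.1621] yaw 0.13440000000000007 zax [ 0.392  0.038 -0.919] F [ 0.8  0.3 -0. ] open 55.5 ff 20.0
20 rows: xyz cm [ 0.02 -1.96  0.01] rot [0.001 0.02  0.009]
 via [[0.641, 0.02, 0.162], [0.647, -0.078, 0.162], [0.649, -0.176, 0.161], [0.647, -0.275, 0.16]]
```

Request:
send_rows(
  motion=[
    {"x": -0.8, "y": 0, "z": -2, "rx": 0, "ry": 0.02, "rz": 0, "jaw": 5.0},
    {"x": -0.8, "y": 0, "z": -2, "rx": 0, "ry": 0.02, "rz": 0, "jaw": 5.0},
    {"x": 0, "y": -1.9, "z": 0, "rx": 0, "ry": 0.02, "rz": 0.01, "jaw": 5.0},
    {"x": 0, "y": -1.9, "z": 0, "rx": 0, "ry": 0.02, "rz": 0.01, "jaw": 5.0},
    {"x": 0, "y": -1.9, "z": 0, "rx": 0, "ry": 0.02, "rz": 0.01, "jaw": 5.0},
  ],
)

```text
clock: 4.65
tool_pos: [0.6375, 0.0589, 0.197]
eef_rot: [-0.051, 0.986, 0.004, 0.157]
contact_force: [-0.2, 0.2, -0.2]
opening: 0.636
finger_force: 20.0
```

```bash
python3 - <<'E'
from pl import *
T=info()
B=plan(T,pose(SLOT+.097*O+[0,0,.04],BY),20)
E
```

```text
t 4.65 [0.6375 0.0589 0.197 ] yaw 0.10220000000000007 zax [ 0.31   0.025 -0.95 ] F [-0.2  0.2 -0.2] open 56.0 ff 20.0
20 rows: xyz cm [ 0.06 -1.67  0.28] rot [0.001 0.016 0.007]
 via [[0.646, -0.024, 0.183], [0.65, -0.108, 0.169], [0.651, -0.191, 0.154], [0.647, -0.275, 0.14]]
```

Request:
send_rows(
  motion=[
    {"x": 0.06, "y": -1.7, "z": 0.2, "rx": 0.001, "ry": 0.016, "rz": 0.007, "jaw": 5.0},
    {"x": 0.06, "y": -1.7, "z": 0.2, "rx": 0.001, "ry": 0.016, "rz": 0.007, "jaw": 5.0},
    {"x": 0.06, "y": -1.7, "z": 0.2, "rx": 0.001, "ry": 0.016, "rz": 0.007, "jaw": 5.0},
    {"x": 0.06, "y": -1.7, "z": 0.2, "rx": 0.001, "ry": 0.016, "rz": 0.007, "jaw": 5.0},
    {"x": 0.06, "y": -1.7, "z": 0.2, "rx": 0.001, "ry": 0.016, "rz": 0.007, "jaw": 5.0},
  ],
)

```text
clock: 5.15
tool_pos: [0.6448, -0.026, 0.1866]
eef_rot: [-0.033, 0.992, 0.003, 0.118]
contact_force: [0.8, 0.2, -0.2]
opening: 0.627
finger_force: 20.0
```

Request:
send_rows(
  motion=[
    {"x": 0.06, "y": -1.7, "z": 0.2, "rx": 0.001, "ry": 0.016, "rz": 0.007, "jaw": 5.0},
    {"x": 0.06, "y": -1.7, "z": 0.2, "rx": 0.001, "ry": 0.016, "rz": 0.007, "jaw": 5.0},
    {"x": 0.06, "y": -1.7, "z": 0.2, "rx": 0.001, "ry": 0.016, "rz": 0.007, "jaw": 5.0},
    {"x": 0.06, "y": -1.7, "z": 0.2, "rx": 0.001, "ry": 0.016, "rz": 0.007, "jaw": 5.0},
    {"x": 0.06, "y": -1.7, "z": 0.2, "rx": 0.001, "ry": 0.016, "rz": 0.007, "jaw": 5.0},
  ],
)

```text
clock: 5.65
tool_pos: [0.6483, -0.1109, 0.1762]
eef_rot: [-0.016, 0.997, 0.001, 0.078]
contact_force: [-0.6, 1.1, -1.3]
opening: 0.627
finger_force: 20.0
```

```bash
python3 - <<'E'
from pl import *
T=info()
B=plan(T,pose(SLOT+.097*O+[0,0,.03],BY),9)
E
```

```text
t 5.65 [ 0.6483 -0.1109  0.1762] yaw 0.03190000000000004 zax [ 0.155  0.004 -0.988] F [-0.6  1.1 -1.3] open 55.3 ff 20.0
9 rows: xyz cm [ 0.06 -1.82  0.51] rot [0.    0.017 0.008]
 via [[0.65, -0.147, 0.166], [0.65, -0.184, 0.156], [0.65, -0.22, 0.145], [0.648, -0.256, 0.135]]
```

Request:
send_rows(
  motion=[
    {"x": 0.06, "y": -1.82, "z": 0.51, "rx": 0, "ry": 0.017, "rz": 0.008, "jaw": 5.0},
    {"x": 0.06, "y": -1.82, "z": 0.51, "rx": 0, "ry": 0.017, "rz": 0.008, "jaw": 5.0},
    {"x": 0.06, "y": -1.82, "z": 0.51, "rx": 0, "ry": 0.017, "rz": 0.008, "jaw": 5.0},
    {"x": 0.06, "y": -1.82, "z": 0.51, "rx": 0, "ry": 0.017, "rz": 0.008, "jaw": 5.0},
    {"x": 0.06, "y": -1.82, "z": 0.51, "rx": 0, "ry": 0.017, "rz": 0.008, "jaw": 5.0},
  ],
)

```text
clock: 6.15
tool_pos: [0.65, -0.2018, 0.1503]
eef_rot: [0.004, 0.999, 0.002, 0.035]
contact_force: [0.4, 0.3, -0.3]
opening: 0.634
finger_force: 20.0
```

Request:
send_rows(
  motion=[
    {"x": 0.06, "y": -1.82, "z": 0.51, "rx": 0, "ry": 0.017, "rz": 0.008, "jaw": 5.0},
    {"x": 0.06, "y": -1.82, "z": 0.51, "rx": 0, "ry": 0.017, "rz": 0.008, "jaw": 5.0},
    {"x": 0.06, "y": -1.82, "z": 0.51, "rx": 0, "ry": 0.017, "rz": 0.008, "jaw": 5.0},
    {"x": 0.06, "y": -1.82, "z": 0.51, "rx": 0, "ry": 0.017, "rz": 0.008, "jaw": 5.0},
    {"x": 0, "y": 0, "z": 0, "rx": 0, "ry": 0, "rz": 0, "jaw": 5.0},
  ],
)

```text
clock: 6.65
tool_pos: [0.6462, -0.2775, 0.1284]
eef_rot: [0.022, 1.0, 0.001, 0.001]
contact_force: [-1.7, -0.3, -0.7]
opening: 0.631
finger_force: 20.0
```

```bash
python3 - <<'E'
from pl import *
from h import *
from plant import snapshot
T=info()
plan(T,pose(SLOT+.097*O+[0,0,-.005],BY),4)
d=snapshot('scene');e=snapshot('top')
pickle.dump(d,open('s2.pkl','wb'));pickle.dump(e,open('t2.pkl','wb'))
a=crop(d,170,55,130,110,4);b=crop(e,360,150,70,110,4)
cv2.imwrite('pics/i1.png',np.hstack([a,b]))
E
```

```text
t 6.65 [ 0.6462 -0.2775  0.1284] yaw -0.044300000000000006 zax [ 0.002  0.002 -1.   ] F [-1.7 -0.3 -0.7] open 55.6 ff 20.0
4 rows: xyz cm [-0.03  0.07  0.84] rot [ 0.001  0.    -0.002]
 via [[0.646, -0.277, 0.12], [0.647, -0.276, 0.112], [0.647, -0.275, 0.103], [0.647, -0.275, 0.095]]
```

View pics/i1.png

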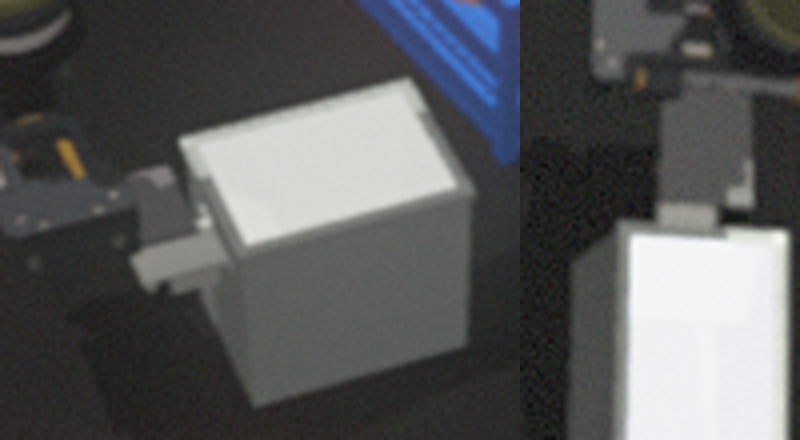

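```bash
python3 - <<'E'
from pl import *
from h import *
T=info();s,t=load('s2'),load('t2')
# card in tool frame: centre x=+.032 (tool x = inward), z=-.004 ; top face z=-.0065
def W(p):return (T@np.r_[p,1])[:3]
P=np.array([W([.082,.028,-.0065]),W([.082,-.028,-.0065]),W([.03,.028,-.0065]),W([.03,-.028,-.0065])])
print('top crop',(((proj(t,P)+.5-[360,150])*4-.5)+[520,0]).round(1).tolist())
print('scene crop',((proj(s,P)+.5-[170,55])*4-.5).round(1).tolist())
X=SLOT+[0,0,-.005];Y=np.array([-O[1],O[0],0])
Q=np.array([X+.05*O+.018*Y,X+.05*O-.018*Y,X+.018*Y,X-.018*Y])
print('tongue top',(((proj(t,Q)+.5-[360,150])*4-.5)+[520,0]).round(1).tolist())
print('tongue scene',((proj(s,Q)+.5-[170,55])*4-.5).round(1).tolist())
E
```

```text
t 6.75 [ 0.6472 -0.273   0.1297] yaw -0.03970000000000007 zax [ 0.004  0.006 -1.   ] F [-1.   0.4 -0.5] open 55.7 ff 20.0
top crop [[657.7, 199.6], [747.9, 206.3], [658.8, 115.8], [748.1, 122.8]]
scene crop [[202.9, 226.2], [172.0, 162.3], [113.6, 250.1], [84.5, 185.0]]
tongue top [[658.8, 160.0], [714.6, 164.0], [658.1, 238.3], [714.3, 242.0]]
tongue scene [[143.8, 280.7], [124.9, 239.2], [226.3, 257.8], [206.4, 217.0]]
```

Request:
send_rows(
  motion=[
    {"x": 0, "y": 0, "z": 1.0, "rx": 0, "ry": 0, "rz": 0, "jaw": 5.0},
    {"x": 0, "y": 0, "z": 1.0, "rx": 0, "ry": 0, "rz": 0, "jaw": 5.0},
    {"x": 0, "y": 0, "z": 0.9, "rx": 0, "ry": 0, "rz": 0, "jaw": 5.0},
    {"x": 0, "y": 0, "z": 0, "rx": 0, "ry": 0, "rz": 0, "jaw": 5.0},
    {"x": 0, "y": 0, "z": 0, "rx": 0, "ry": 0, "rz": 0, "jaw": 5.0},
  ],
)

```text
clock: 7.25
tool_pos: [0.6474, -0.2731, 0.1004]
eef_rot: [0.02, 1.0, 0.003, 0.002]
contact_force: [0.5, -0.0, -0.1]
opening: 0.633
finger_force: 20.0
```

Request:
send_rows(
  motion=[
    {"x": 0, "y": 0, "z": 0.1, "rx": 0, "ry": 0, "rz": 0, "jaw": 5.0},
    {"x": 0, "y": 0, "z": 0.1, "rx": 0, "ry": 0, "rz": 0, "jaw": 5.0},
    {"x": 0, "y": 0, "z": 0.1, "rx": 0, "ry": 0, "rz": 0, "jaw": 5.0},
    {"x": 0, "y": 0, "z": 0, "rx": 0, "ry": 0, "rz": 0, "jaw": 5.0},
    {"x": 0, "y": 0, "z": 0, "rx": 0, "ry": 0, "rz": 0, "jaw": 5.0},
  ],
)

```text
clock: 7.75
tool_pos: [0.6476, -0.2735, 0.098]
eef_rot: [0.02, 1.0, 0.002, 0.002]
contact_force: [-0.2, 0.6, -0.3]
opening: 0.629
finger_force: 20.0
```

Request:
send_rows(
  motion=[
    {"x": 0, "y": 0, "z": 0.1, "rx": 0, "ry": 0, "rz": 0, "jaw": 5.0},
    {"x": 0, "y": 0, "z": 0.1, "rx": 0, "ry": 0, "rz": 0, "jaw": 5.0},
    {"x": 0, "y": 0, "z": 0, "rx": 0, "ry": 0, "rz": 0, "jaw": 5.0},
    {"x": 0, "y": 0, "z": 0, "rx": 0, "ry": 0, "rz": 0, "jaw": 5.0},
    {"x": 0, "y": 0, "z": 0, "rx": 0, "ry": 0, "rz": 0, "jaw": 5.0},
  ],
)

```text
clock: 8.25
tool_pos: [0.6477, -0.2734, 0.096]
eef_rot: [0.02, 1.0, 0.002, 0.002]
contact_force: [0.9, 0.9, 0.0]
opening: 0.629
finger_force: 20.0
```

Request:
send_rows(
  motion=[
    {"x": 0, "y": 0, "z": 0.1, "rx": 0, "ry": 0, "rz": 0, "jaw": 5.0},
    {"x": 0, "y": 0, "z": 0.05, "rx": 0, "ry": 0, "rz": 0, "jaw": 5.0},
    {"x": 0, "y": 0, "z": 0, "rx": 0, "ry": 0, "rz": 0, "jaw": 5.0},
    {"x": 0, "y": 0, "z": 0, "rx": 0, "ry": 0, "rz": 0, "jaw": 5.0},
    {"x": 0, "y": 0, "z": 0, "rx": 0, "ry": 0, "rz": 0, "jaw": 5.0},
  ],
)

```text
clock: 8.75
tool_pos: [0.6478, -0.2735, 0.0945]
eef_rot: [0.02, 1.0, 0.002, 0.002]
contact_force: [1.2, -0.1, 2.1]
opening: 0.629
finger_force: 20.0
```

Request:
send_rows(
  motion=[
    {"x": 0, "y": 0, "z": 0.1, "rx": 0, "ry": 0, "rz": 0, "jaw": 5.0},
    {"x": 0, "y": 0, "z": 0, "rx": 0, "ry": 0, "rz": 0, "jaw": 5.0},
    {"x": 0, "y": 0, "z": 0, "rx": 0, "ry": 0, "rz": 0, "jaw": 5.0},
    {"x": 0, "y": 0, "z": 0, "rx": 0, "ry": 0, "rz": 0, "jaw": 5.0},
    {"x": 0, "y": 0, "z": 0, "rx": 0, "ry": 0, "rz": 0, "jaw": 5.0},
  ],
)

```text
clock: 9.25
tool_pos: [0.6476, -0.2735, 0.0934]
eef_rot: [0.02, 1.0, 0.002, 0.002]
contact_force: [-0.6, -0.8, 2.2]
opening: 0.633
finger_force: 20.0
```

Request:
send_rows(
  motion=[
    {"x": 0, "y": 0, "z": 0.1, "rx": 0, "ry": 0, "rz": 0, "jaw": 5.0},
    {"x": 0, "y": 0, "z": 0, "rx": 0, "ry": 0, "rz": 0, "jaw": 5.0},
    {"x": 0, "y": 0, "z": 0, "rx": 0, "ry": 0, "rz": 0, "jaw": 5.0},
    {"x": 0, "y": 0, "z": 0, "rx": 0, "ry": 0, "rz": 0, "jaw": 5.0},
    {"x": 0, "y": 0, "z": 0, "rx": 0, "ry": 0, "rz": 0, "jaw": 5.0},
  ],
)

```text
clock: 9.75
tool_pos: [0.6476, -0.2734, 0.0923]
eef_rot: [0.02, 1.0, 0.002, 0.002]
contact_force: [0.3, -0.3, 2.3]
opening: 0.631
finger_force: 20.0
```

Request:
send_rows(
  motion=[
    {"x": 0, "y": 0, "z": -0.1, "rx": 0, "ry": 0, "rz": 0, "jaw": 5.0},
    {"x": 0.5, "y": 0, "z": 0, "rx": 0, "ry": 0, "rz": 0, "jaw": 5.0},
    {"x": 0.5, "y": 0, "z": 0, "rx": 0, "ry": 0, "rz": 0, "jaw": 5.0},
    {"x": 0.5, "y": 0, "z": 0, "rx": 0, "ry": 0, "rz": 0, "jaw": 5.0},
    {"x": 0.5, "y": 0, "z": 0, "rx": 0, "ry": 0, "rz": 0, "jaw": 5.0},
  ],
)

```text
clock: 10.25
tool_pos: [0.6275, -0.2726, 0.0937]
eef_rot: [0.02, 1.0, 0.002, 0.002]
contact_force: [1.6, 0.1, 3.6]
opening: 0.628
finger_force: 20.0
```

Request:
send_rows(
  motion=[
    {"x": 0.3, "y": 0, "z": 0, "rx": 0, "ry": 0, "rz": 0, "jaw": 5.0},
    {"x": 0.3, "y": 0, "z": 0, "rx": 0, "ry": 0, "rz": 0, "jaw": 5.0},
    {"x": 0.3, "y": 0, "z": 0, "rx": 0, "ry": 0, "rz": 0, "jaw": 5.0},
    {"x": 0, "y": 0, "z": 0, "rx": 0, "ry": 0, "rz": 0, "jaw": 5.0},
    {"x": 0, "y": 0, "z": 0, "rx": 0, "ry": 0, "rz": 0, "jaw": 5.0},
  ],
)

```text
clock: 10.75
tool_pos: [0.6188, -0.2723, 0.0938]
eef_rot: [0.02, 1.0, 0.002, 0.002]
contact_force: [0.8, -1.2, 5.0]
opening: 0.628
finger_force: 20.0
```

```bash
python3 - <<'E'
from pl import *
T=info();print('out',(T[:3,3]-SLOT)@O)
E
```

```text
t 10.75 [ 0.6188 -0.2723  0.0938] yaw -0.03960000000000008 zax [ 0.005  0.005 -1.   ] F [ 0.8 -1.2  5. ] open 55.3 ff 20.0
out 0.06843488706366035
```

Request:
send_rows(
  motion=[
    {"x": 0.5, "y": 0, "z": -0.1, "rx": 0, "ry": 0, "rz": 0, "jaw": 5.0},
    {"x": 0.6, "y": 0, "z": 0, "rx": 0, "ry": 0, "rz": 0, "jaw": 5.0},
    {"x": 0.6, "y": 0, "z": 0, "rx": 0, "ry": 0, "rz": 0, "jaw": 5.0},
    {"x": 0.6, "y": 0, "z": 0, "rx": 0, "ry": 0, "rz": 0, "jaw": 5.0},
    {"x": 0, "y": 0, "z": 0, "rx": 0, "ry": 0, "rz": 0, "jaw": 5.0},
  ],
)

```text
clock: 11.25
tool_pos: [0.5958, -0.2714, 0.0954]
eef_rot: [0.02, 1.0, 0.002, 0.003]
contact_force: [-0.1, 0.6, 9.5]
opening: 0.628
finger_force: 20.0
```

Request:
send_rows(
  motion=[
    {"x": 0.5, "y": 0, "z": 0, "rx": 0, "ry": 0, "rz": 0, "jaw": 5.0},
    {"x": 0.6, "y": 0, "z": 0, "rx": 0, "ry": 0, "rz": 0, "jaw": 5.0},
    {"x": 0.6, "y": 0, "z": 0, "rx": 0, "ry": 0, "rz": 0, "jaw": 5.0},
    {"x": 0.6, "y": 0, "z": 0, "rx": 0, "ry": 0, "rz": 0, "jaw": 5.0},
    {"x": 0, "y": 0, "z": 0, "rx": 0, "ry": 0, "rz": 0, "jaw": 5.0},
  ],
)

```text
clock: 11.75
tool_pos: [0.5724, -0.2705, 0.0951]
eef_rot: [0.02, 1.0, 0.002, 0.003]
contact_force: [0.1, -0.2, 9.5]
opening: 0.629
finger_force: 20.0
```

```bash
python3 - <<'E'
from pl import *
T=info();print('out',(T[:3,3]-SLOT)@O)
E
```

```text
t 11.75 [ 0.5724 -0.2705  0.0951] yaw -0.03970000000000007 zax [ 0.005  0.005 -1.   ] F [ 0.1 -0.2  9.5] open 55.4 ff 20.0
out 0.02196990488586629
```

Request:
send_rows(
  motion=[
    {"x": 0.4, "y": 0, "z": -0.05, "rx": 0, "ry": 0, "rz": 0, "jaw": 5.0},
    {"x": 0, "y": 0, "z": 0, "rx": 0, "ry": 0, "rz": 0, "jaw": 5.0},
    {"x": 0, "y": 0, "z": 0, "rx": 0, "ry": 0, "rz": 0, "jaw": 7.0},
    {"x": 0, "y": 0, "z": 0, "rx": 0, "ry": 0, "rz": 0, "jaw": 7.0},
    {"x": 0, "y": 0, "z": 0, "rx": 0, "ry": 0, "rz": 0, "jaw": 7.0},
  ],
)

```text
clock: 12.25
tool_pos: [0.5675, -0.2704, 0.0937]
eef_rot: [0.02, 1.0, 0.003, 0.001]
contact_force: [0.1, -0.1, -0.4]
opening: 0.797
finger_force: 0.0
```

Request:
send_rows(
  motion=[
    {"x": 0, "y": 0, "z": 0, "rx": 0, "ry": 0, "rz": 0, "jaw": 7.0},
    {"x": -2, "y": 0, "z": 0, "rx": 0, "ry": 0, "rz": 0, "jaw": 7.0},
    {"x": -2, "y": 0, "z": 0, "rx": 0, "ry": 0, "rz": 0, "jaw": 7.0},
    {"x": -2, "y": 0, "z": 0, "rx": 0, "ry": 0, "rz": 0, "jaw": 7.0},
    {"x": -2.5, "y": 0, "z": 0, "rx": 0, "ry": 0, "rz": 0, "jaw": 7.0},
  ],
)

```text
clock: 12.75
tool_pos: [0.6534, -0.274, 0.0945]
eef_rot: [0.02, 1.0, 0.002, 0.001]
contact_force: [0.6, 0.3, -0.3]
opening: 0.798
finger_force: 0.0
```

```bash
python3 - <<'E'
from pl import *
from h import *
from plant import snapshot
T=info();print('out',(T[:3,3]-SLOT)@O)
d=snapshot('scene');e=snapshot('top')
a=crop(d,170,55,130,110,4);b=crop(e,360,150,70,110,4)
cv2.imwrite('pics/i2.png',np.hstack([a,b]))
E
```

```text
t 12.75 [ 0.6534 -0.274   0.0945] yaw -0.03980000000000006 zax [ 0.002  0.005 -1.   ] F [ 0.6  0.3 -0.3] open 70.3 ff 0.0
out 0.10306623785199018
```

View pics/i2.png

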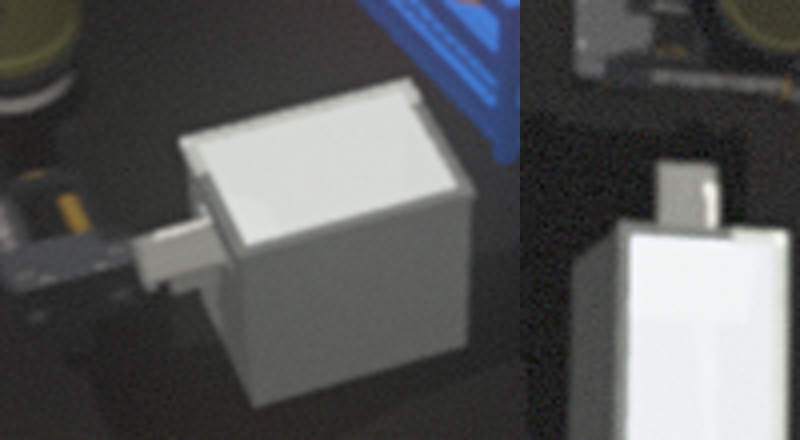

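The card is gone: the tongue is bare at (657–718, 160–230) of the top crop and nothing shows in the slot. On to the pad.

```bash
cat >> pl.py <<'E'
PAD=np.array([.4432,.1535,.019]);PY=-.1385
E
python3 - <<'E'
from pl import *
T=info();P=T[:3,3]
A=plan(T,pose(P+[0,0,.1],BY),5)
B=plan(A,pose(PAD+[0,0,.09],PY),20)
E
```

```text
t 12.85 [ 0.6564 -0.2725  0.0947] yaw -0.038999999999999924 zax [ 0.007  0.006 -1.   ] F [-0.2 -0.  -0.7] open 70.1 ff 0.0
5 rows: xyz cm [-0.01  0.01 -2.  ] rot [ 0.001  0.001 -0.   ]
 via [[0.656, -0.272, 0.115], [0.656, -0.273, 0.135], [0.656, -0.273, 0.155], [0.656, -0.272, 0.175], [0.656, -0.272, 0.195]]
20 rows: xyz cm [1.24 2.03 0.43] rot [0.    0.    0.005]
 via [[0.599, -0.168, 0.173], [0.544, -0.062, 0.152], [0.492, 0.045, 0.13], [0.443, 0.154, 0.109]]
```

Request:
send_rows(
  motion=[
    {"x": 0, "y": 0, "z": -2, "rx": 0, "ry": 0, "rz": 0, "jaw": 7.6},
    {"x": 0, "y": 0, "z": -2, "rx": 0, "ry": 0, "rz": 0, "jaw": 7.6},
    {"x": 0, "y": 0, "z": -2, "rx": 0, "ry": 0, "rz": 0, "jaw": 7.6},
    {"x": 0, "y": 0, "z": -2, "rx": 0, "ry": 0, "rz": 0, "jaw": 7.6},
    {"x": 0, "y": 0, "z": -2, "rx": 0, "ry": 0, "rz": 0, "jaw": 7.6},
  ],
)

```text
clock: 13.35
tool_pos: [0.6518, -0.2746, 0.1972]
eef_rot: [0.02, 1.0, 0.002, 0.002]
contact_force: [-0.1, -0.2, 0.2]
opening: 0.859
finger_force: 0.0
```

Request:
send_rows(
  motion=[
    {"x": 1.24, "y": 2.03, "z": 0.2, "rx": 0, "ry": 0, "rz": 0.005, "jaw": 7.6},
    {"x": 1.24, "y": 2.03, "z": 0.2, "rx": 0, "ry": 0, "rz": 0.005, "jaw": 7.6},
    {"x": 1.24, "y": 2.03, "z": 0.2, "rx": 0, "ry": 0, "rz": 0.005, "jaw": 7.6},
    {"x": 1.24, "y": 2.03, "z": 0.2, "rx": 0, "ry": 0, "rz": 0.005, "jaw": 7.6},
    {"x": 1.24, "y": 2.03, "z": 0.2, "rx": 0, "ry": 0, "rz": 0.005, "jaw": 7.6},
  ],
)

```text
clock: 13.85
tool_pos: [0.5945, -0.1696, 0.1865]
eef_rot: [0.033, 0.999, 0.002, 0.002]
contact_force: [0.8, 0.1, -0.1]
opening: 0.861
finger_force: 0.0
```

Request:
send_rows(
  motion=[
    {"x": 1.24, "y": 2.03, "z": 0.2, "rx": 0, "ry": 0, "rz": 0.005, "jaw": 7.6},
    {"x": 1.24, "y": 2.03, "z": 0.2, "rx": 0, "ry": 0, "rz": 0.005, "jaw": 7.6},
    {"x": 1.24, "y": 2.03, "z": 0.2, "rx": 0, "ry": 0, "rz": 0.005, "jaw": 7.6},
    {"x": 1.24, "y": 2.03, "z": 0.2, "rx": 0, "ry": 0, "rz": 0.005, "jaw": 7.6},
    {"x": 1.24, "y": 2.03, "z": 0.2, "rx": 0, "ry": 0, "rz": 0.005, "jaw": 7.6},
  ],
)

```text
clock: 14.35
tool_pos: [0.5405, -0.0638, 0.1767]
eef_rot: [0.045, 0.999, 0.002, 0.002]
contact_force: [0.2, 0.2, -0.1]
opening: 0.863
finger_force: 0.0
```

```bash
python3 - <<'E'
from pl import *
T=info()
B=plan(T,pose(PAD+[0,0,.08],PY),10)
E
```

```text
t 14.35 [ 0.5405 -0.0638  0.1767] yaw -0.09040000000000004 zax [ 0.004  0.003 -1.   ] F [ 0.2  0.2 -0.1] open 76.0 ff 0.0
10 rows: xyz cm [1.21 2.05 0.78] rot [0.    0.    0.005]
 via [[0.52, -0.021, 0.161], [0.5, 0.023, 0.146], [0.481, 0.066, 0.13], [0.462, 0.11, 0.115], [0.443, 0.154, 0.099]]
```

Request:
send_rows(
  motion=[
    {"x": 1.21, "y": 2.05, "z": 0.78, "rx": 0, "ry": 0, "rz": 0.005, "jaw": 7.6},
    {"x": 1.21, "y": 2.05, "z": 0.78, "rx": 0, "ry": 0, "rz": 0.005, "jaw": 7.6},
    {"x": 1.21, "y": 2.05, "z": 0.78, "rx": 0, "ry": 0, "rz": 0.005, "jaw": 7.6},
    {"x": 1.21, "y": 2.05, "z": 0.78, "rx": 0, "ry": 0, "rz": 0.005, "jaw": 7.6},
    {"x": 1.21, "y": 2.05, "z": 0.78, "rx": 0, "ry": 0, "rz": 0.005, "jaw": 7.6},
  ],
)

```text
clock: 14.85
tool_pos: [0.4911, 0.0442, 0.1379]
eef_rot: [0.058, 0.998, 0.002, 0.002]
contact_force: [0.1, -0.2, -0.4]
opening: 0.858
finger_force: 0.0
```

Request:
send_rows(
  motion=[
    {"x": 1.21, "y": 2.05, "z": 0.78, "rx": 0, "ry": 0, "rz": 0.005, "jaw": 7.6},
    {"x": 1.21, "y": 2.05, "z": 0.78, "rx": 0, "ry": 0, "rz": 0.005, "jaw": 7.6},
    {"x": 1.21, "y": 2.05, "z": 0.78, "rx": 0, "ry": 0, "rz": 0.005, "jaw": 7.6},
    {"x": 1.21, "y": 2.05, "z": 0.78, "rx": 0, "ry": 0, "rz": 0.005, "jaw": 7.6},
    {"x": 1.21, "y": 2.05, "z": 0.78, "rx": 0, "ry": 0, "rz": 0.005, "jaw": 7.6},
  ],
)

```text
clock: 15.35
tool_pos: [0.4445, 0.1537, 0.0992]
eef_rot: [0.07, 0.998, 0.002, 0.002]
contact_force: [0.3, -0.4, -0.1]
opening: 0.864
finger_force: 0.0
```

Request:
send_rows(
  motion=[
    {"x": 0, "y": 0, "z": 0, "rx": 0, "ry": 0, "rz": 0, "jaw": 7.6},
    {"x": 0, "y": 0, "z": 0, "rx": 0, "ry": 0, "rz": 0, "jaw": 7.6},
    {"x": 0, "y": 0, "z": 0, "rx": 0, "ry": 0, "rz": 0, "jaw": 7.6},
    {"x": 0, "y": 0, "z": 0, "rx": 0, "ry": 0, "rz": 0, "jaw": 7.6},
    {"x": 0, "y": 0, "z": 0, "rx": 0, "ry": 0, "rz": 0, "jaw": 7.6},
  ],
)

```text
clock: 15.85
tool_pos: [0.4456, 0.1527, 0.0984]
eef_rot: [0.071, 0.997, 0.002, 0.002]
contact_force: [0.7, 0.2, 0.8]
opening: 0.863
finger_force: 0.0
```

```bash
python3 - <<'E'
from pl import *
T=info()
B=plan(T,pose(PAD,PY),6)
E
```

```text
t 15.85 [0.4456 0.1527 0.0984] yaw -0.14159999999999995 zax [ 0.005  0.005 -1.   ] F [0.7 0.2 0.8] open 76.0 ff 0.0
6 rows: xyz cm [0.04 0.   1.32] rot [ 0.001  0.001 -0.001]
 via [[0.445, 0.153, 0.085], [0.445, 0.153, 0.072], [0.444, 0.153, 0.059], [0.444, 0.153, 0.045], [0.444, 0.153, 0.032], [0.443, 0.153, 0.019]]
```

Request:
send_rows(
  motion=[
    {"x": 0.05, "y": 0, "z": 1.5, "rx": 0.001, "ry": 0.001, "rz": 0, "jaw": 7.6},
    {"x": 0.05, "y": 0, "z": 1.5, "rx": 0.001, "ry": 0.001, "rz": 0, "jaw": 7.6},
    {"x": 0.05, "y": 0, "z": 1.5, "rx": 0.001, "ry": 0.001, "rz": 0, "jaw": 7.6},
    {"x": 0.05, "y": 0, "z": 1.5, "rx": 0.001, "ry": 0.001, "rz": 0, "jaw": 7.6},
    {"x": 0, "y": 0, "z": 1.4, "rx": 0, "ry": 0, "rz": 0, "jaw": 7.6},
  ],
)

```text
clock: 16.35
tool_pos: [0.4435, 0.1539, 0.0236]
eef_rot: [0.07, 0.998, 0.001, -0.0]
contact_force: [-0.1, 0.5, -0.2]
opening: 0.86
finger_force: 0.0
```

Request:
send_rows(
  motion=[
    {"x": 0, "y": 0, "z": 0.4, "rx": 0, "ry": 0, "rz": 0, "jaw": 7.6},
    {"x": 0, "y": 0, "z": 0, "rx": 0, "ry": 0, "rz": 0, "jaw": 7.6},
    {"x": 0, "y": 0, "z": 0, "rx": 0, "ry": 0, "rz": 0, "jaw": 7.6},
    {"x": 0, "y": 0, "z": 0, "rx": 0, "ry": 0, "rz": 0, "jaw": 7.6},
    {"x": 0, "y": 0, "z": 0, "rx": 0, "ry": 0, "rz": 0, "jaw": 7.6},
  ],
)

```text
clock: 16.85
tool_pos: [0.4436, 0.1543, 0.0206]
eef_rot: [0.07, 0.998, 0.001, 0.0]
contact_force: [-0.2, -0.5, 0.1]
opening: 0.856
finger_force: 0.0
```

Request:
send_rows(
  motion=[
    {"x": 0, "y": 0, "z": 0, "rx": 0, "ry": 0, "rz": 0, "jaw": 5.4},
    {"x": 0, "y": 0, "z": 0, "rx": 0, "ry": 0, "rz": 0, "jaw": 5.0},
    {"x": 0, "y": 0, "z": 0, "rx": 0, "ry": 0, "rz": 0, "jaw": 5.0},
    {"x": 0, "y": 0, "z": 0, "rx": 0, "ry": 0, "rz": 0, "jaw": 5.0},
    {"x": 0, "y": 0, "z": 0, "rx": 0, "ry": 0, "rz": 0, "jaw": 5.0},
  ],
  grip_force=25,
)

```text
clock: 17.35
tool_pos: [0.4433, 0.1542, 0.0202]
eef_rot: [0.07, 0.998, 0.001, -0.0]
contact_force: [0.3, -0.9, 3.3]
opening: 0.636
finger_force: 25.0
```

```bash
python3 - <<'E'
from pl import *
from fit import *
from plant import snapshot
info()
# measured twice: refit pad with fixed z to state the grip offset
E
```

```text
t 17.35 [0.4433 0.1542 0.0202] yaw -0.13959999999999995 zax [-0.     0.001 -1.   ] F [ 0.3 -0.9  3.3] open 56.1 ff 25.0
```

```bash
cat >> pl.py <<'E'
YC=np.array([-np.sin(CY),np.cos(CY),0])
PL=CARD+.0065*N_+.0007*YC+.006*N_
E
python3 - <<'E'
from pl import *
T=info();P=T[:3,3];print(PL)
A=plan(T,pose(P+[0,0,.15],PY),8)
B=plan(A,pose(PL+.004*U+.06*N_,CY,A25),17)
E
```

```text
t 17.35 [0.4433 0.1542 0.0202] yaw -0.13959999999999995 zax [-0.     0.001 -1.   ] F [ 0.3 -0.9  3.3] open 56.1 ff 25.0
[0.60967122 0.11696398 0.07932885]
8 rows: xyz cm [ 0.    0.   -1.87] rot [ 0. -0. -0.]
 via [[0.443, 0.154, 0.058], [0.443, 0.154, 0.095], [0.443, 0.154, 0.133], [0.443, 0.154, 0.17]]
17 rows: xyz cm [-0.8  -0.23  0.38] rot [-0.004 -0.026 -0.016]
 via [[0.475, 0.141, 0.156], [0.508, 0.13, 0.146], [0.543, 0.122, 0.139], [0.579, 0.115, 0.136]]
```

Request:
send_rows(
  motion=[
    {"x": 0, "y": 0, "z": -1.0, "rx": 0, "ry": 0, "rz": 0, "jaw": 5.0},
    {"x": 0, "y": 0, "z": -2.0, "rx": 0, "ry": 0, "rz": 0, "jaw": 5.0},
    {"x": 0, "y": 0, "z": -2.0, "rx": 0, "ry": 0, "rz": 0, "jaw": 5.0},
    {"x": 0, "y": 0, "z": -2.0, "rx": 0, "ry": 0, "rz": 0, "jaw": 5.0},
    {"x": 0, "y": 0, "z": -2.0, "rx": 0, "ry": 0, "rz": 0, "jaw": 5.0},
  ],
)

```text
clock: 17.85
tool_pos: [0.443, 0.154, 0.1107]
eef_rot: [0.07, 0.998, 0.001, -0.001]
contact_force: [-0.3, 0.3, -1.4]
opening: 0.63
finger_force: 25.0
```

Request:
send_rows(
  motion=[
    {"x": 0, "y": 0, "z": -2.0, "rx": 0, "ry": 0, "rz": 0, "jaw": 5.0},
    {"x": 0, "y": 0, "z": -2.0, "rx": 0, "ry": 0, "rz": 0, "jaw": 5.0},
    {"x": 0, "y": 0, "z": -2.0, "rx": 0, "ry": 0, "rz": 0, "jaw": 5.0},
    {"x": -0.8, "y": -0.23, "z": 0.3, "rx": -0.004, "ry": -0.026, "rz": -0.016, "jaw": 5.0},
    {"x": -0.8, "y": -0.23, "z": 0.38, "rx": -0.004, "ry": -0.026, "rz": -0.016, "jaw": 5.0},
  ],
)

```text
clock: 18.35
tool_pos: [0.4591, 0.1474, 0.1639]
eef_rot: [0.054, 0.998, 0.003, 0.027]
contact_force: [0.1, -0.6, -2.6]
opening: 0.634
finger_force: 25.0
```

```bash
python3 - <<'E'
from pl import *
T=info()
B=plan(T,pose(PL+.004*U+.06*N_,CY,A25),15)
E
```

```text
t 18.35 [0.4591 0.1474 0.1639] yaw -0.1069 zax [ 0.054  0.004 -0.999] F [ 0.1 -0.6 -2.6] open 55.8 ff 25.0
15 rows: xyz cm [-0.8  -0.23  0.38] rot [-0.003 -0.025 -0.016]
 via [[0.483, 0.138, 0.154], [0.508, 0.13, 0.147], [0.534, 0.124, 0.141], [0.561, 0.118, 0.137], [0.588, 0.114, 0.135]]
```

Request:
send_rows(
  motion=[
    {"x": -0.8, "y": -0.23, "z": 0.38, "rx": -0.003, "ry": -0.025, "rz": -0.016, "jaw": 5.0},
    {"x": -0.8, "y": -0.23, "z": 0.38, "rx": -0.003, "ry": -0.025, "rz": -0.016, "jaw": 5.0},
    {"x": -0.8, "y": -0.23, "z": 0.38, "rx": -0.003, "ry": -0.025, "rz": -0.016, "jaw": 5.0},
    {"x": -0.8, "y": -0.23, "z": 0.38, "rx": -0.003, "ry": -0.025, "rz": -0.016, "jaw": 5.0},
    {"x": -0.8, "y": -0.23, "z": 0.38, "rx": -0.003, "ry": -0.025, "rz": -0.016, "jaw": 5.0},
  ],
)

```text
clock: 18.85
tool_pos: [0.4992, 0.1328, 0.1481]
eef_rot: [0.013, 0.996, 0.006, 0.089]
contact_force: [-0.5, 0.3, -1.6]
opening: 0.634
finger_force: 25.0
```

Request:
send_rows(
  motion=[
    {"x": -0.8, "y": -0.23, "z": 0.38, "rx": -0.003, "ry": -0.025, "rz": -0.016, "jaw": 5.0},
    {"x": -0.8, "y": -0.23, "z": 0.38, "rx": -0.003, "ry": -0.025, "rz": -0.016, "jaw": 5.0},
    {"x": -0.8, "y": -0.23, "z": 0.38, "rx": -0.003, "ry": -0.025, "rz": -0.016, "jaw": 5.0},
    {"x": -0.8, "y": -0.23, "z": 0.38, "rx": -0.003, "ry": -0.025, "rz": -0.016, "jaw": 5.0},
    {"x": -0.8, "y": -0.23, "z": 0.38, "rx": -0.003, "ry": -0.025, "rz": -0.016, "jaw": 5.0},
  ],
)

```text
clock: 19.35
tool_pos: [0.5385, 0.1218, 0.1387]
eef_rot: [-0.024, 0.989, 0.007, 0.145]
contact_force: [-0.0, -1.1, -1.5]
opening: 0.636
finger_force: 25.0
```

Request:
send_rows(
  motion=[
    {"x": -0.8, "y": -0.23, "z": 0.38, "rx": -0.003, "ry": -0.025, "rz": -0.016, "jaw": 5.0},
    {"x": -0.8, "y": -0.23, "z": 0.38, "rx": -0.003, "ry": -0.025, "rz": -0.016, "jaw": 5.0},
    {"x": -0.8, "y": -0.23, "z": 0.38, "rx": -0.003, "ry": -0.025, "rz": -0.016, "jaw": 5.0},
    {"x": -0.8, "y": -0.23, "z": 0.38, "rx": -0.003, "ry": -0.025, "rz": -0.016, "jaw": 5.0},
    {"x": -0.8, "y": -0.23, "z": 0.38, "rx": -0.003, "ry": -0.025, "rz": -0.016, "jaw": 5.0},
  ],
)

```text
clock: 19.85
tool_pos: [0.5835, 0.1141, 0.1343]
eef_rot: [-0.063, 0.976, 0.011, 0.207]
contact_force: [0.4, -0.1, -1.6]
opening: 0.632
finger_force: 25.0
```

Request:
send_rows(
  motion=[
    {"x": 0, "y": 0, "z": 0, "rx": 0, "ry": 0, "rz": 0, "jaw": 5.0},
    {"x": 0, "y": 0, "z": 0, "rx": 0, "ry": 0, "rz": 0, "jaw": 5.0},
    {"x": 0, "y": 0, "z": 0, "rx": 0, "ry": 0, "rz": 0, "jaw": 5.0},
    {"x": 0, "y": 0, "z": 0, "rx": 0, "ry": 0, "rz": 0, "jaw": 5.0},
    {"x": 0, "y": 0, "z": 0, "rx": 0, "ry": 0, "rz": 0, "jaw": 5.0},
  ],
)

```text
clock: 20.35
tool_pos: [0.5836, 0.1146, 0.1349]
eef_rot: [-0.063, 0.976, 0.011, 0.207]
contact_force: [0.3, -0.5, -0.7]
opening: 0.63
finger_force: 25.0
```

```bash
python3 - <<'E'
from pl import *
from h import *
from plant import snapshot
T=info()
plan(T,pose(PL+.004*U+.015*N_,CY,A25),5)
d=snapshot('scene')
pickle.dump(d,open('s3.pkl','wb'))
cv2.imwrite('pics/p1.png',crop(d,200,190,150,120,5))
def W(p):return (T@np.r_[p,1])[:3]
P=np.array([W([a*.05,b*.028,.006-.009]) for a,b in((-1,1),(-1,-1),(1,-1),(1,1))])
print('pad top corners crop',((proj(d,P)+.5-[200,190])*5-.5).round(0).tolist())
L=CARD-.05*U-.0025*N_
Q=np.array([L+a*.092*U+b*.02*YC for a,b in((1,1),(1,-1),(0,-1),(0,1))])
print('ramp',((proj(d,Q)+.5-[200,190])*5-.5).round(0).tolist())
E
```

```text
t 20.35 [0.5836 0.1146 0.1349] yaw 0.12870000000000004 zax [ 0.403  0.047 -0.914] F [ 0.3 -0.5 -0.7] open 55.5 ff 25.0
5 rows: xyz cm [-0.1  -0.02  0.93] rot [-0.002 -0.004 -0.001]
 via [[0.588, 0.115, 0.127], [0.593, 0.115, 0.119], [0.598, 0.116, 0.111], [0.602, 0.116, 0.103], [0.607, 0.117, 0.095]]
pad top corners crop [[332.0, 310.0], [254.0, 199.0], [459.0, 155.0], [537.0, 258.0]]
ramp [[263.0, 423.0], [211.0, 346.0], [391.0, 301.0], [444.0, 373.0]]
```

View pics/p1.png

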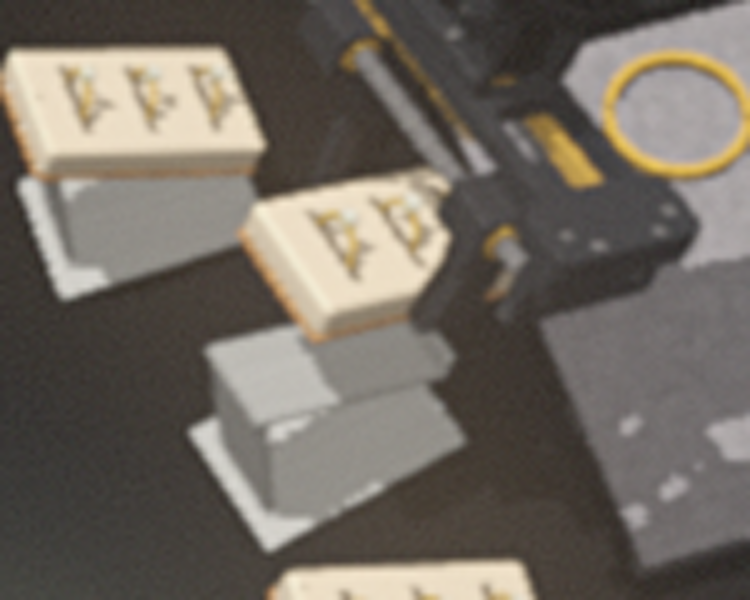

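Pad corners ((255,203), (328,315)) and ramp corners ((208,350), (265,423)) match the prediction within 1–2 mm, and the stand is empty. Lowering.

Request:
send_rows(
  motion=[
    {"x": -0.1, "y": -0.02, "z": 0.93, "rx": -0.002, "ry": -0.004, "rz": -0.001, "jaw": 5.0},
    {"x": -0.1, "y": -0.02, "z": 0.93, "rx": -0.002, "ry": -0.004, "rz": -0.001, "jaw": 5.0},
    {"x": -0.1, "y": -0.02, "z": 0.93, "rx": -0.002, "ry": -0.004, "rz": -0.001, "jaw": 5.0},
    {"x": -0.1, "y": -0.02, "z": 0.93, "rx": -0.002, "ry": -0.004, "rz": -0.001, "jaw": 5.0},
    {"x": -0.1, "y": 0, "z": 0.93, "rx": -0.002, "ry": -0.004, "rz": -0.001, "jaw": 5.0},
  ],
)

```text
clock: 20.9
tool_pos: [0.6077, 0.1163, 0.0933]
eef_rot: [-0.066, 0.974, 0.016, 0.216]
contact_force: [0.3, -0.8, -1.1]
opening: 0.633
finger_force: 25.0
```

Request:
send_rows(
  motion=[
    {"x": 0, "y": 0, "z": 0.2, "rx": 0, "ry": 0, "rz": 0, "jaw": 5.0},
    {"x": 0, "y": 0, "z": 0.2, "rx": 0, "ry": 0, "rz": 0, "jaw": 5.0},
    {"x": 0, "y": 0, "z": 0, "rx": 0, "ry": 0, "rz": 0, "jaw": 5.0},
    {"x": 0, "y": 0, "z": 0, "rx": 0, "ry": 0, "rz": 0, "jaw": 5.0},
    {"x": 0, "y": 0, "z": 0, "rx": 0, "ry": 0, "rz": 0, "jaw": 5.0},
  ],
)

```text
clock: 21.4
tool_pos: [0.6091, 0.1169, 0.0913]
eef_rot: [-0.067, 0.974, 0.016, 0.217]
contact_force: [0.5, 0.5, -2.4]
opening: 0.63
finger_force: 25.0
```

```bash
python3 - <<'E'
from pl import *
T=info();print('err ramp (u,y,n) mm',[round(1e3*float((T[:3,3]-PL)@a),1) for a in(U,YC,N_)])
plan(T,pose(PL+.004*U,CY,A25),5)
E
```

```text
t 21.4 [0.6091 0.1169 0.0913] yaw 0.1372 zax [ 0.42   0.06  -0.906] F [ 0.5  0.5 -2.4] open 55.5 ff 25.0
err ramp (u,y,n) mm [4.5, 0.0, 11.1]
5 rows: xyz cm [ 0.01 -0.    0.22] rot [ 0.  0. -0.]
 via [[0.61, 0.117, 0.089], [0.611, 0.117, 0.087], [0.612, 0.117, 0.085], [0.612, 0.117, 0.083], [0.613, 0.117, 0.081]]
```

Request:
send_rows(
  motion=[
    {"x": 0, "y": 0, "z": 0.2, "rx": 0, "ry": 0, "rz": 0, "jaw": 5.0},
    {"x": 0, "y": 0, "z": 0.2, "rx": 0, "ry": 0, "rz": 0, "jaw": 5.0},
    {"x": 0, "y": 0, "z": 0.2, "rx": 0, "ry": 0, "rz": 0, "jaw": 5.0},
    {"x": 0, "y": 0, "z": 0.2, "rx": 0, "ry": 0, "rz": 0, "jaw": 5.0},
    {"x": 0, "y": 0, "z": 0, "rx": 0, "ry": 0, "rz": 0, "jaw": 5.0},
  ],
)

```text
clock: 21.9
tool_pos: [0.6124, 0.1171, 0.0832]
eef_rot: [-0.066, 0.974, 0.016, 0.216]
contact_force: [0.4, -1.2, -0.7]
opening: 0.632
finger_force: 25.0
```

Request:
send_rows(
  motion=[
    {"x": 0, "y": 0, "z": 0.1, "rx": 0, "ry": 0, "rz": 0, "jaw": 5.0},
    {"x": 0, "y": 0, "z": 0.1, "rx": 0, "ry": 0, "rz": 0, "jaw": 5.0},
    {"x": 0, "y": 0, "z": 0, "rx": 0, "ry": 0, "rz": 0, "jaw": 5.0},
    {"x": 0, "y": 0, "z": 0, "rx": 0, "ry": 0, "rz": 0, "jaw": 5.0},
    {"x": 0, "y": 0, "z": 0, "rx": 0, "ry": 0, "rz": 0, "jaw": 5.0},
  ],
)

```text
clock: 22.4
tool_pos: [0.6133, 0.1173, 0.0818]
eef_rot: [-0.067, 0.974, 0.016, 0.217]
contact_force: [-0.9, -0.0, -1.8]
opening: 0.633
finger_force: 25.0
```

```bash
python3 - <<'E'
from pl import *
T=info();print('err ramp (u,y,n) mm',[round(1e3*float((T[:3,3]-PL)@a),1) for a in(U,YC,N_)])
E
```

```text
t 22.4 [0.6133 0.1173 0.0818] yaw 0.13690000000000002 zax [ 0.42   0.06  -0.906] F [-0.9 -0.  -1.8] open 55.8 ff 25.0
err ramp (u,y,n) mm [4.3, -0.1, 0.7]
```

Request:
send_rows(
  motion=[
    {"x": 0, "y": 0, "z": 0.1, "rx": 0, "ry": 0, "rz": 0, "jaw": 5.0},
    {"x": 0, "y": 0, "z": 0, "rx": 0, "ry": 0, "rz": 0, "jaw": 5.0},
    {"x": 0, "y": 0, "z": 0, "rx": 0, "ry": 0, "rz": 0, "jaw": 5.0},
    {"x": 0, "y": 0, "z": 0, "rx": 0, "ry": 0, "rz": 0, "jaw": 5.0},
    {"x": 0, "y": 0, "z": 0, "rx": 0, "ry": 0, "rz": 0, "jaw": 5.0},
  ],
)

```text
clock: 22.9
tool_pos: [0.6135, 0.1174, 0.0814]
eef_rot: [-0.067, 0.974, 0.016, 0.217]
contact_force: [-3.3, -1.0, 6.0]
opening: 0.629
finger_force: 25.0
```

Request:
send_rows(
  motion=[
    {"x": 0, "y": 0, "z": 0.05, "rx": 0, "ry": 0, "rz": 0, "jaw": 5.0},
    {"x": 0, "y": 0, "z": 0, "rx": 0, "ry": 0, "rz": 0, "jaw": 5.0},
    {"x": 0, "y": 0, "z": 0, "rx": 0, "ry": 0, "rz": 0, "jaw": 5.0},
    {"x": 0, "y": 0, "z": 0, "rx": 0, "ry": 0, "rz": 0, "jaw": 5.0},
    {"x": 0, "y": 0, "z": 0, "rx": 0, "ry": 0, "rz": 0, "jaw": 5.0},
  ],
)

```text
clock: 23.4
tool_pos: [0.6135, 0.1174, 0.0814]
eef_rot: [-0.067, 0.974, 0.016, 0.217]
contact_force: [-4.8, -0.5, 10.9]
opening: 0.631
finger_force: 25.0
```

Request:
send_rows(
  motion=[
    {"x": 0, "y": 0, "z": -0.1, "rx": 0, "ry": 0, "rz": 0, "jaw": 5.0},
    {"x": 0.1, "y": 0, "z": 0, "rx": 0, "ry": 0, "rz": 0, "jaw": 5.0},
    {"x": 0.1, "y": 0, "z": 0, "rx": 0, "ry": 0, "rz": 0, "jaw": 5.0},
    {"x": 0, "y": 0, "z": 0, "rx": 0, "ry": 0, "rz": 0, "jaw": 5.0},
    {"x": 0, "y": 0, "z": 0, "rx": 0, "ry": 0, "rz": 0, "jaw": 5.0},
  ],
)

```text
clock: 23.9
tool_pos: [0.6125, 0.1173, 0.081]
eef_rot: [-0.066, 0.974, 0.016, 0.217]
contact_force: [0.7, -0.2, 4.3]
opening: 0.634
finger_force: 25.0
```

```bash
python3 - <<'E'
from pl import *
T=info();F=cur()[1]['contact_force'];print('err ramp (u,y,n) mm',[round(1e3*float((T[:3,3]-PL)@a),1) for a in(U,YC,N_)],'F u,n',F@U,F@N_)
E
```

```text
t 23.9 [0.6125 0.1173 0.081 ] yaw 0.13680000000000003 zax [ 0.421  0.06  -0.905] F [ 0.7 -0.2  4.3] open 55.9 ff 25.0
err ramp (u,y,n) mm [3.2, -0.1, 0.3] F u,n 2.386494015336341 3.6197789721473836
```

Request:
send_rows(
  motion=[
    {"x": 0.1, "y": 0, "z": 0, "rx": 0, "ry": 0, "rz": 0, "jaw": 5.0},
    {"x": 0.05, "y": 0, "z": 0, "rx": 0, "ry": 0, "rz": 0, "jaw": 5.0},
    {"x": 0, "y": 0, "z": 0, "rx": 0, "ry": 0, "rz": 0, "jaw": 5.0},
    {"x": 0, "y": 0, "z": 0, "rx": 0, "ry": 0, "rz": 0, "jaw": 5.0},
    {"x": 0, "y": 0, "z": 0, "rx": 0, "ry": 0, "rz": 0, "jaw": 5.0},
  ],
)

```text
clock: 24.4
tool_pos: [0.6105, 0.117, 0.08]
eef_rot: [-0.067, 0.974, 0.016, 0.217]
contact_force: [0.3, -0.2, 6.1]
opening: 0.631
finger_force: 25.0
```

```bash
python3 - <<'E'
from pl import *
T=info();F=cur()[1]['contact_force'];print('err ramp (u,y,n) mm',[round(1e3*float((T[:3,3]-PL)@a),1) for a in(U,YC,N_)],'F u,n',F@U,F@N_)
E
```

```text
t 24.4 [0.6105 0.117  0.08  ] yaw 0.13690000000000002 zax [ 0.42   0.06  -0.906] F [ 0.3 -0.2  6.1] open 55.6 ff 25.0
err ramp (u,y,n) mm [1.0, -0.1, 0.3] F u,n 2.8322145515774073 5.464583676474501
```

Request:
send_rows(
  motion=[
    {"x": 0.1, "y": 0, "z": -0.03, "rx": 0, "ry": 0, "rz": 0, "jaw": 5.0},
    {"x": 0, "y": 0, "z": 0, "rx": 0, "ry": 0, "rz": 0, "jaw": 5.0},
    {"x": 0, "y": 0, "z": 0, "rx": 0, "ry": 0, "rz": 0, "jaw": 5.0},
    {"x": 0, "y": 0, "z": 0, "rx": 0, "ry": 0, "rz": 0, "jaw": 5.0},
    {"x": 0, "y": 0, "z": 0, "rx": 0, "ry": 0, "rz": 0, "jaw": 5.0},
  ],
)

```text
clock: 24.9
tool_pos: [0.6098, 0.1169, 0.0798]
eef_rot: [-0.067, 0.974, 0.016, 0.217]
contact_force: [4.2, 1.1, 1.9]
opening: 0.63
finger_force: 25.0
```

Request:
send_rows(
  motion=[
    {"x": 0.1, "y": 0, "z": 0, "rx": 0, "ry": 0, "rz": 0, "jaw": 5.0},
    {"x": 0, "y": 0, "z": 0, "rx": 0, "ry": 0, "rz": 0, "jaw": 5.0},
    {"x": 0, "y": 0, "z": 0, "rx": 0, "ry": 0, "rz": 0, "jaw": 5.0},
    {"x": 0, "y": 0, "z": 0, "rx": 0, "ry": 0, "rz": 0, "jaw": 5.0},
    {"x": 0, "y": 0, "z": 0, "rx": 0, "ry": 0, "rz": 0, "jaw": 5.0},
  ],
)

```text
clock: 25.4
tool_pos: [0.6097, 0.1169, 0.0799]
eef_rot: [-0.066, 0.974, 0.016, 0.218]
contact_force: [5.1, 1.2, 2.1]
opening: 0.631
finger_force: 25.0
```

```bash
python3 - <<'E'
from pl import *
T=info();F=cur()[1]['contact_force'];print('err ramp (u,y,n) mm',[round(1e3*float((T[:3,3]-PL)@a),1) for a in(U,YC,N_)],'F u,n',F@U,F@N_)
E
```

```text
t 25.4 [0.6097 0.1169 0.0799] yaw 0.13680000000000003 zax [ 0.422  0.06  -0.905] F [5.1 1.2 2.1] open 55.6 ff 25.0
err ramp (u,y,n) mm [0.3, -0.0, 0.5] F u,n 5.57080147375909 -0.3335749201313525
```

Request:
send_rows(
  motion=[
    {"x": -0.05, "y": 0, "z": 0.08, "rx": 0, "ry": 0, "rz": 0, "jaw": 5.0},
    {"x": 0, "y": 0, "z": 0, "rx": 0, "ry": 0, "rz": 0, "jaw": 5.0},
    {"x": 0, "y": 0, "z": 0, "rx": 0, "ry": 0, "rz": 0, "jaw": 5.8},
    {"x": 0, "y": 0, "z": 0, "rx": 0, "ry": 0, "rz": 0, "jaw": 6.4},
    {"x": 0, "y": 0, "z": 0, "rx": 0, "ry": 0, "rz": 0, "jaw": 7.2},
  ],
)

```text
clock: 25.9
tool_pos: [0.6078, 0.1163, 0.0779]
eef_rot: [-0.067, 0.974, 0.016, 0.215]
contact_force: [-0.0, -0.5, -1.0]
opening: 0.795
finger_force: 0.0
```

Request:
send_rows(
  motion=[
    {"x": 0, "y": 0, "z": 0, "rx": 0, "ry": 0, "rz": 0, "jaw": 7.4},
    {"x": 0, "y": 0, "z": 0, "rx": 0, "ry": 0, "rz": 0, "jaw": 7.4},
    {"x": 0, "y": 0, "z": -1, "rx": 0, "ry": 0, "rz": 0, "jaw": 7.4},
    {"x": 0, "y": 0, "z": -2, "rx": 0, "ry": 0, "rz": 0, "jaw": 7.4},
    {"x": 0, "y": 0, "z": -2, "rx": 0, "ry": 0, "rz": 0, "jaw": 7.4},
  ],
)

```text
clock: 26.4
tool_pos: [0.5874, 0.1138, 0.1247]
eef_rot: [-0.066, 0.974, 0.016, 0.216]
contact_force: [0.1, -0.2, 0.9]
opening: 0.84
finger_force: 0.0
```

Request:
send_rows(
  motion=[
    {"x": 0, "y": 0, "z": -2, "rx": 0, "ry": 0, "rz": 0, "jaw": 7.4},
    {"x": 0, "y": 0, "z": -2.5, "rx": 0, "ry": 0, "rz": 0, "jaw": 7.4},
    {"x": 1.5, "y": 0, "z": -2.5, "rx": 0, "ry": 0, "rz": 0, "jaw": 7.4},
    {"x": 2, "y": 0, "z": -2.5, "rx": 0, "ry": 0, "rz": 0, "jaw": 7.4},
    {"x": 2, "y": 0, "z": -2.5, "rx": 0, "ry": 0, "rz": 0, "jaw": 7.4},
  ],
)

```text
clock: 26.9
tool_pos: [0.4872, 0.0998, 0.2106]
eef_rot: [-0.067, 0.974, 0.016, 0.217]
contact_force: [-0.0, -0.1, -0.7]
opening: 0.836
finger_force: 0.0
```

```bash
python3 - <<'E'
from pl import *
from h import *
from plant import snapshot
T=info()
d=snapshot('scene')
cv2.imwrite('pics/p2.png',crop(d,190,180,150,120,5))
C=CARD+.0155*N_
Q=np.array([C+a*.05*U+b*.028*YC for a,b in((1,1),(1,-1),(-1,-1),(-1,1))])
print('expected top corners',((proj(d,Q)+.5-[190,180])*5-.5).round(0).tolist())
E
```

```text
t 26.9 [0.4872 0.0998 0.2106] yaw 0.1372 zax [ 0.42   0.06  -0.905] F [-0.  -0.1 -0.7] open 73.7 ff 0.0
expected top corners [[323.0, 463.0], [249.0, 354.0], [447.0, 308.0], [522.0, 409.0]]
```

View pics/p2.png

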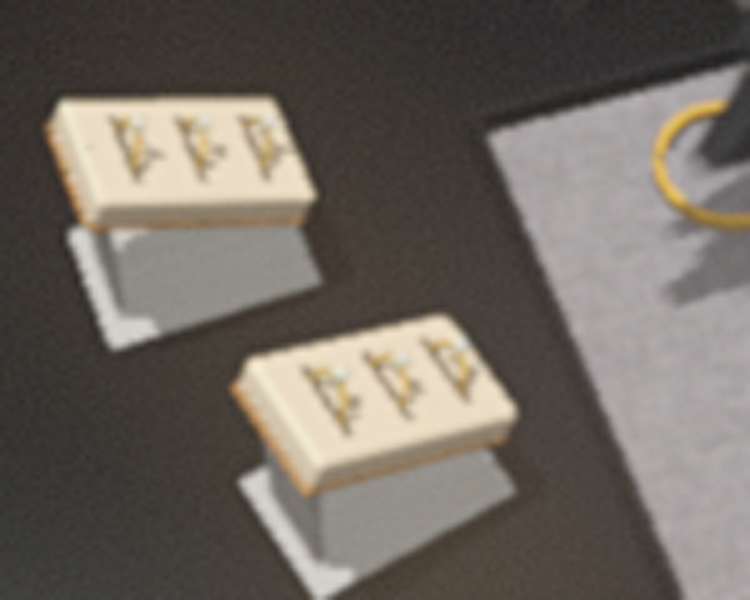

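The pad lies rings up and square on the ramp. Its top corners at (247,358), (318,468), (518,410) and (450,315) match the expected ones within about 1.5 px, and the arm is clear. Handing in.

```bash
python3 -c "
from plant import *
print(finish_job())"
```

```text
the job is handed in; nothing more can be done
None
```

I posted the card through the slot into the reorder box and laid the fresh pad, rings up and against the lip, on the freed middle stand. I handed the job in at about 27 s; no verdict came back, but the last pictures showed the slot clear and the pad in place within about 1 mm.

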